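# Load the cassette printer

## Robot

A 6-joint arm with a two-finger parallel gripper is mounted at the origin on a cart in front of the work surface, level with it; the furniture and walls round the work are solid. World frame = base frame: x ahead of the robot, y to its left, z up, the work surface at z = 0. Lengths are in mm, angles in rad, forces in N, time in s.
With the tool pointing down it reaches from about 250 to 800 mm from the base axis. Payload 3.9 kg.
Tool frame: the origin (TCP) lies midway between the tips of the shut fingers; the grasp point (between the pads) lies 19 mm behind it; x points along the fingers, y is the direction in which the jaws open and shut, and the axes are right-handed (so a half turn about x gives the same grasp; the last joint's range is limited). The gripper opens to 85 mm and grips with 20 to 120 N. Pads are 22 mm wide; open, the fingers measure 114 mm over their backs; the gripper's body (76 mm by 85 mm) begins 54 mm behind the grasp point. The pads swing forward as they close: fully open they stand 13 mm farther back than shut.
Start: joints at [-1.244, 0.26, -0.138, 1.173, 0, 1.571], TCP at [168.528, -497.206, 231.304] pointing down, gripper open.
Joint ranges: [-2.78, 2.78], [-0.83, 1.72], [-1.28, 1.37], [-1.9, 2.12], [-1.57, 1.48], [-3.14, 3.14]. Speed limits (rad/s): [2.57, 2.57, 3.14, 3.14, 3.14, 3.14].

## Interface

Orientations are given as [roll, pitch, yaw] about the fixed x, y, z axes, in that order (R = Rz(yaw) Ry(pitch) Rx(roll)).
In Python, from bench import status, imaging, sign_off gives the robot as it stands. The module is installed in compiled form; this text tells all that it offers.
- The arm moves only by the shell command python3 -m crank 'ROWS' [FORCE]. ROWS is JSON, a list of rows, each an object with "slide": the shift along the tool's x, y, z normalised to -1 to 1, where 1 is 50 cm, a list of three; "delta_rot": the turn, a rotation vector about the tool's x, y, z normalised to -1 to 1, where 1 is 360 degrees, a list of three; "fingers": the opening in per cent of the stroke, from 0 (shut) to 100 (fully open). A call has 1 to 20 rows; each row is the pose to reach, as a shift and turn from the pose commanded when the call began, along the tool's axes at that moment, turning the shorter way round; what a row does not reach only later rows make up. A row lasts 1/12 s, in which the tool goes at most 41.7 mm and 7.16 degrees, less where a joint would pass 70% of its speed; a pose out of reach is approached as far as the arm can. A call with a number of a shift or a turn outside -1 to 1 is refused whole. A call with a gripper value outside its range is refused whole. The fingers move at their own pace and stop on an object; FORCE is the grip in N (left out, the last holds). Time passes only in rows, so rows that repeat a pose let the fingers close. It gives the time, the measured TCP pose, the force and the opening at its end, in the units of the state.
- status.get_obs(): the state, without advancing time (a new reading comes with each control period).
- imaging.camera(name): name is "scene" or "side" or "wrist"; returns a dict with "pixels" (480x640x3 uint8, blue, green, red), "depth" (480x640 float32, mm along the optical axis (not along the pixel's ray), 0 where there is no reading), "intrinsics" (3x3 intrinsics, pixels), "camera_from_world" (4x4, takes a point from world to camera coordinates). Camera axes: x right, y up, looking along -z (the intrinsics and any distortion apply to the point x, -y, -z); pixel columns grow to the right and rows downward; lengths in mm; the calibration is good to about 2 mm. A picture is of the moment at which its call begins.
- sign_off(): hands the job in, once; it reports no verdict.
The state is a dict: "clock": time; "joint_pos": joint angles; "joint_vel": joint speeds; "joint_efforts": joint torques, N m; "tcp_pos": TCP position; "eef_rot": TCP orientation; "force": force on the tool from outside, world axes, zero at the start; "moment": the same for the moment, N m; "finger_gap": finger opening in mm.
Only numpy, scipy, OpenCV 4.12 (cv2) and the standard library are available. Lean on these libraries where they do the work, as an engineer would, in place of code of your own. Each camera call takes 0.05 s, during which the arm holds its last target.

## Task

Get the tissue-cassette printer ready to run. It starts dropping cassettes as soon as a magazine is home, so first push the empty catch tray along its rails all the way in under the spout; then slide the loaded magazine, nose first with its ribbed grip end outwards, into the blind bay beside the tray until it comes up firmly against the hidden stop, and leave it there. Do not knock the specimen cup, timer, slide box or petri dish about.

Things in the scene. Friction and masses are not known exactly. Their poses are not given: they have to be found in the camera images.
- printer: White bench-top cassette printer, 140 deep x 156 wide x 222 mm high, fixed. Origin: at worktop level under the middle of its front plane; x runs level into the machine (the way both tray and magazine are pushed), y to the left of someone facing its front, z up. Yaw -1.15 to -0.85. Two lanes open in its front: magazine bay at y = +42 mm, tray alcove with spout at y = -36 mm.
- hood_edge (a point): Middle of the lower front edge of the printer's overhanging hood: 135 mm above the worktop, 20 mm out of the front plane, over the full 156 mm width; its front rises to 168 mm, then slopes back. An upright gripper hits it before tray and magazine are home; one leaning back 25 to 45 degrees (hand away from the machine, fingers pointing down and into it) clears it.
- bay_mouth (a point): Centre of the bay's mouth, on the front plane, 44 mm above the worktop; axes as the printer's. The bay is a straight, level, blind slot along printer x: 40 mm wide, 44 mm high, floor 22 mm above the worktop, for the 36 x 40 mm magazine. Both sides and the top of the mouth have a 35 degree lead-in, about 7 mm wider each and starting 3 mm out of the front plane; the floor has none.
- bay_deep (a point): Point on the bay's axis 116 mm behind the front plane. The rigid stop is hidden here or up to 8 mm nearer or deeper (108 to 124 mm behind the front plane), as an earlier user set it, so a magazine that is home still stands 46 to 62 mm out of the mouth. It can only be found by feel.
- catch_tray (a joint): Travel of the grey open catch tray along its rails, m, positive inwards: 0 = 75 mm out, 0.075 = fully in under the spout, against its stop. It starts 40 to 65 mm out. It slides with about 1.5 N of friction and stays where it is left.
- tray_front (a point): Middle of the outer face of the tray's front panel, 40 mm above the worktop; axes as the printer's. Panel 66 mm wide, from 22 to 64 mm height; a lip 40 mm wide stands 9 mm out of it (towards the operator) at 56 to 62 mm height. Tray 100 mm long. Its two rails (tops 21 mm high, 50 mm wide over both) reach 70 mm out of the front plane. Fully in, the panel is 24 mm out of the front plane.
- magazine: Loose magazine flat on the worktop: grey straight trough, 170 long x 36 wide x 40 mm high, with a row of white cassettes in it, 0.13 to 0.25 kg. Origin: centre of its underside; x along it to the nose (the end where the cassettes show), z up. The other end is the tail: a solid ribbed grip block 44 mm long, 36 mm wide, to grasp across. Centre of mass about 15 mm from the middle towards the tail.
- magazine_tail (a point): Centre of the magazine's tail end face (end of the grip block), 85 mm behind its origin, 20 mm above its underside; axes as the magazine's.
- magazine_nose (a point): Centre of the magazine's nose end face, 85 mm ahead of its origin, 20 mm above its underside; axes as the magazine's.
- feed_trip (a joint): Hidden feed trip: a light sprung plunger on the face of the bay's stop, pressed by the magazine's nose. 0 = free, 0.008 m = pressed flush, the nose against the stop; within its travel it reads 0.008 less the gap between nose and stop. It takes under 0.2 N, too little to feel; only the rigid stop itself is felt.
- specimen_cup: Bystander: specimen cup with orange screw lid, 64 mm across, 63 mm high, left of the magazine. Origin under its centre.
- timer: Bystander: small white bench timer, 38 x 64 x 61 mm, right of the printer. Origin under its centre.
- slide_box: Bystander: closed grey slide box, 77 x 88 x 34 mm, right of the printer. Origin under its centre.
- dish: Bystander: petri dish, 57 mm across, 14 mm high, behind and to the left of the printer's front. Origin under its centre.

How it is judged (in metres and radians):
On the way, in this order (a step that is already met when the one before it is completed fails the run):
1. the catch tray is fully in under the spout (value of joint catch_tray above 0.072 m), for 0.2 s.
2. the magazine is in the bay, nose against the hidden stop (value of joint feed_trip above 0.006 m and angle between the x axis of magazine and the x axis of printer, either way round below 0.07 rad), for 0.2 s.
At the end, for the whole second after the job is handed in: The catch tray is within 3 mm of fully in, and the magazine lies at rest in the bay, upright and nose first, with its nose within 2 mm of the hidden stop (feed trip pressed more than 6 of its 8 mm) (all of step 2 and value of joint catch_tray above 0.072 m and x of magazine_nose in the frame of bay_mouth above 0.1 m and angle between magazine's own z axis and vertical below 0.07 rad and linear speed of magazine below 0.02 m/s); the robot touches nothing.
It fails at once if a bystander (specimen cup, timer, slide box or petri dish) was shifted by more than 15 mm or tipped (distance of any of specimen_cup, timer, slide_box, dish from where it was at the start of the episode above 0.015 m or angle between any of specimen_cup, timer's own z axis and vertical above 0.5 rad).
It also fails if it takes over 53 s, if anything falls off the work surface, if the arm or the gripper's body presses on something with over 40 N, if the wrist force passes 120 N, or if a joint passes its speed limit or range.

## Working session

There is one attempt and no reset: what is moved stays moved. The work goes in short steps, Python scripts to look and compute and a shell command to move; the robot and the scene stay as the last step left them, time stands still between calls to the robot, and variables do not carry over. Pictures are saved under pics/ and viewed, and the job is handed in when it is done.

```bash
mkdir -p pics; cat > h.py <<'E'
import numpy as np,cv2,pickle
from bench import status,imaging
from scipy.spatial.transform import Rotation as R
def grab(n,tag):
    c=imaging.camera(n); cv2.imwrite(f'pics/{tag}.png',c['pixels']); pickle.dump(c,open(f'{tag}.pkl','wb')); return c
def load(tag): return pickle.load(open(f'{tag}.pkl','rb'))
def ray(c,u,v):
    K=np.array(c['intrinsics']);T=np.array(c['camera_from_world'])
    d=np.array([(u-K[0,2])/K[0,0],-(v-K[1,2])/K[1,1],-1.]);Rt=T[:3,:3].T
    return -Rt@T[:3,3],Rt@d
def onz(c,u,v,z):
    o,d=ray(c,u,v);return o+d*(z-o[2])/d[2]
def dp(c,u,v):
    o,d=ray(c,u,v);return o+d*float(c['depth'][int(v),int(u)])
def cloud(c):
    K=np.array(c['intrinsics']);T=np.array(c['camera_from_world'])
    v,u=np.mgrid[0:480,0:640];D=c['depth']
    P=np.stack([(u-K[0,2])/K[0,0]*D,-(v-K[1,2])/K[1,1]*D,-D],-1)
    return (P-T[:3,3])@T[:3,:3]
E
python3 - <<'E'
from h import *
print(status.get_obs())
for n in('scene','side','wrist'):
    c=grab(n,n+'0');print(n,c['intrinsics'],c['camera_from_world'])
E
```

```text
{'clock': 0.0, 'joint_pos': array([-1.24399801e+00,  2.60688323e-01, -1.39400673e-01,  1.17270699e+00,
        5.86159697e-06,  1.57079574e+00]), 'joint_vel': array([-7.70559612e-04, -1.38930667e-03, -1.60034460e-03, -1.40284657e-04,
       -7.65045405e-04, -4.04056302e-05]), 'joint_efforts': array([ 1.38258751e-03, -4.05681217e+01,  2.53922224e+01,  1.88986299e-02,
        1.23450181e-04,  6.40283389e-06]), 'tcp_pos': array([ 168.30851881, -496.55055405,  230.45070267]), 'eef_rot': array([-1.57372821,  1.56879666,  1.89466335]), 'force': array([0.41955335, 0.27543328, 0.27262764]), 'moment': array([0.01190826, 0.02168375, 0.06416181]), 'finger_gap': 85.445642893855}
scene [[624.15152321   0.         326.59545018]
 [  0.         624.15152321 236.60987085]
 [  0.           0.           1.        ]] [[ 5.11800622e-01 -8.59005657e-01  1.30155782e-02 -3.56778951e+02]
 [ 4.61999548e-01  2.87971861e-01  8.38825742e-01 -2.85298257e+02]
 [-7.24304177e-01 -4.23298345e-01  5.44244403e-01 -1.25368214e+03]
 [ 0.00000000e+00  0.00000000e+00  0.00000000e+00  1.00000000e+00]]
side [[533.45489323   0.         306.77984495]
 [  0.         533.45489323 243.9695474 ]
 [  0.           0.           1.        ]] [[-9.97105976e-01 -7.24538066e-02 -2.30242870e-02  4.50408552e+02]
 [ 2.39408521e-02 -5.86699289e-01  8.09450912e-01 -1.41266161e+02]
 [-7.21561327e-02  8.06557121e-01  5.86735974e-01 -1.29588915e+03]
 [ 0.00000000e+00  0.00000000e+00  0.00000000e+00  1.00000000e+00]]
wrist [[340.62467424   0.         320.31219562]
 [  0.         340.62467424 242.57145408]
 [  0.           0.           1.        ]] [[ 3.21491727e-01 -9.46912259e-01 -4.92786079e-04 -5.24111427e+02]
 [ 8.94425750e-01  3.03842499e-01 -3.28149836e-01  4.33002755e+01]
 [ 3.10878831e-01  1.05056697e-01  9.44625557e-01 -3.80518400e+02]
 [ 0.00000000e+00  0.00000000e+00  0.00000000e+00  1.00000000e+00]]
```

View pics/scene0.png

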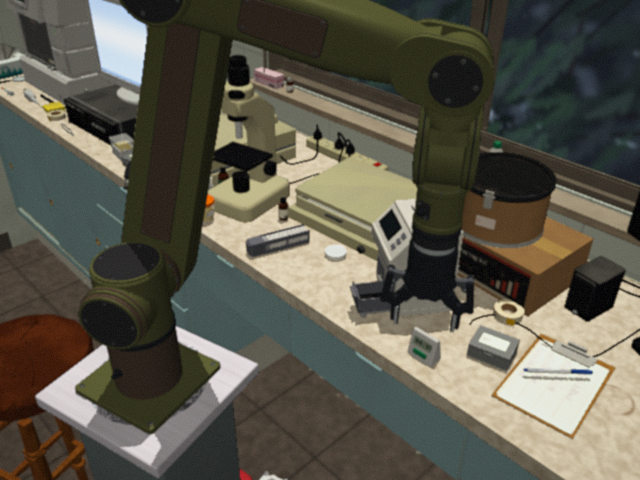

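View pics/side0.png

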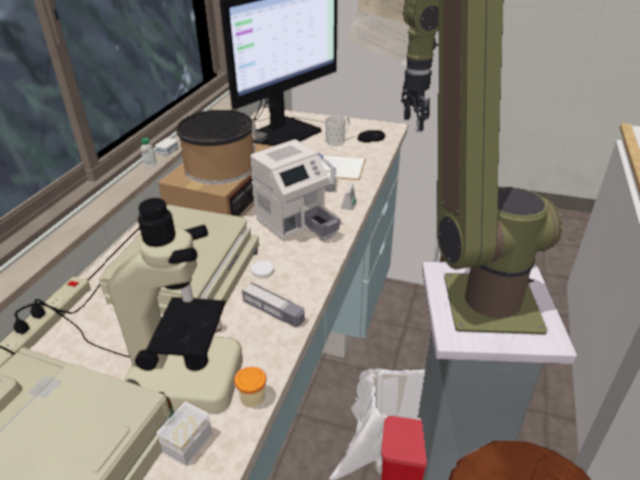

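View pics/wrist0.png

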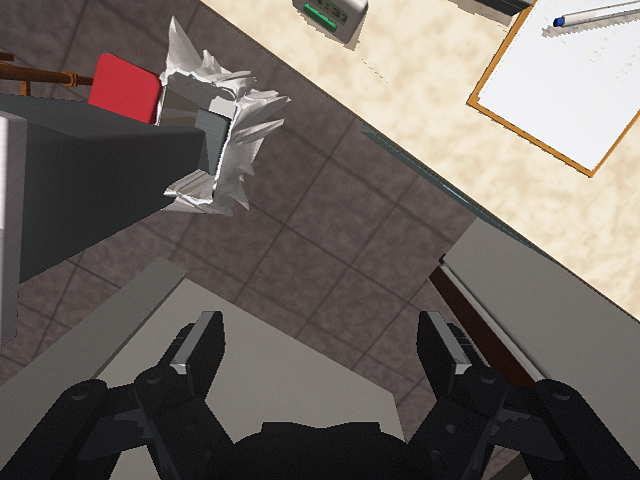

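```bash
python3 - <<'E'
from h import *
s=cv2.imread('pics/side0.png')
cv2.imwrite('pics/side0z.png',cv2.resize(s[130:350,220:380],None,fx=3.6,fy=2.7*1,interpolation=3)[:600] if 0 else cv2.resize(s[130:340,215:375],None,fx=2.8,fy=2.8,interpolation=3))
s=cv2.imread('pics/scene0.png')
cv2.imwrite('pics/scene0z.png',cv2.resize(s[190:390,190:450],None,fx=3,fy=3,interpolation=3))
c=load('side0');P=cloud(c)
# height map, side camera
ims=[]
for t in('side0','scene0'):
    P=cloud(load(t)).reshape(-1,3);col=load(t)['pixels'].reshape(-1,3)
    g=np.zeros((600,800,3),np.uint8)
    # world x 0..800 -> cols? map: col = (x-0), row=(300-y)
    m=(P[:,2]>-20)&(P[:,2]<240)&(P[:,0]>100)&(P[:,0]<800)&(P[:,1]>-600)&(P[:,1]<500)
    Q=P[m];cc=col[m];o=np.argsort(Q[:,2]);Q=Q[o];cc=cc[o]
    u=((Q[:,0]-100)*0.8).astype(int);v=((300-Q[:,1])*0.7).astype(int)
    k=(v>=0)&(v<600)&(u<800)
    g[v[k],u[k]]=cc[k]
    cv2.imwrite(f'pics/top_{t}.png',g)
E
```

```text
(no output)
```

View pics/side0z.png

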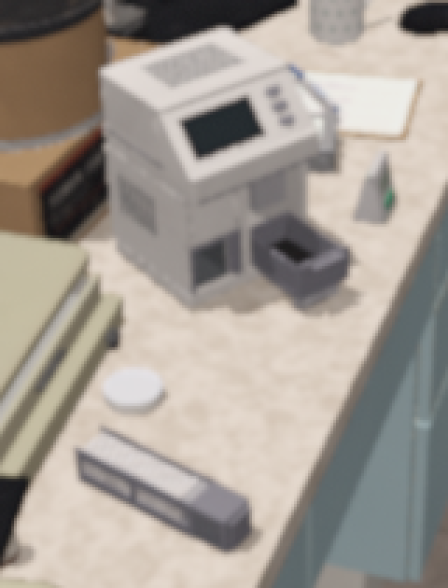

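View pics/scene0z.png

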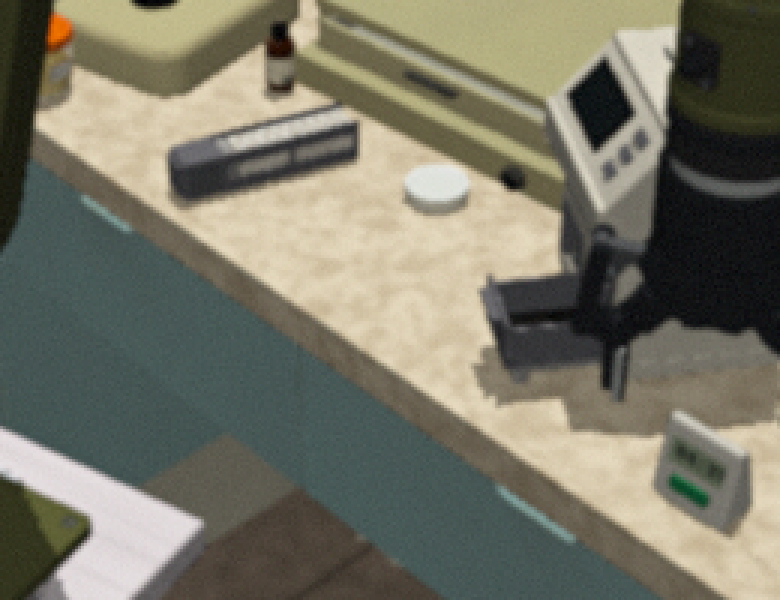

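View pics/top_side0.png

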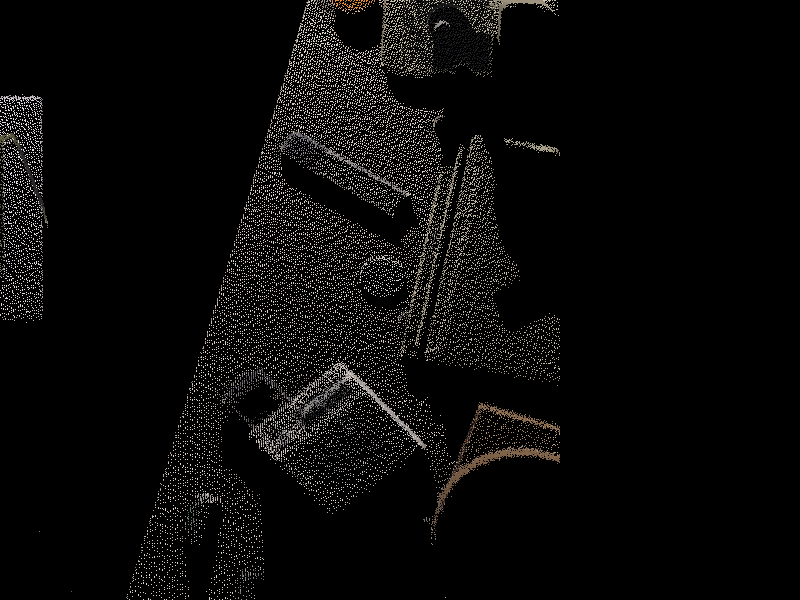

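```bash
python3 - <<'E'
from h import *
c=load('side0');P=cloud(c);hsv=cv2.cvtColor(c['pixels'],cv2.COLOR_BGR2HSV)
# table z check
for (u,v) in[(270,250),(240,300),(330,260)]:print('table',dp(c,u,v).round(1))
# zoomed coords -> pixel: u=215+U/2.8, v=130+V/2.8
def z(U,V):return 215+U/2.8,130+V/2.8
# left side face patch: between (120,170),(180,200),(185,280),(125,230)
def patch(poly):
    m=np.zeros((480,640),np.uint8);cv2.fillPoly(m,[np.array([z(*p) for p in poly]).round().astype(int)],1)
    Q=P[(m>0)&(c['depth']>0)];cen=np.median(Q,0);
    for i in range(4):
        u,s,v=np.linalg.svd(Q-Q.mean(0),full_matrices=False);n=v[2];d=(Q-Q.mean(0))@n;Q=Q[abs(d)<max(2.5,1.5*d.std())]
    return Q.mean(0),n,len(Q),d.std()
for nm,poly in dict(left=[(118,165),(182,200),(186,285),(124,240)],front=[(196,205),(238,195),(238,225),(196,240)],hoodslope=[(205,165),(270,140),(250,180),(200,170)],roof=[(120,70),(215,40),(280,60),(190,95)],magtop=[(205,495),(240,505),(225,525),(190,515)],traypanel=[(305,275),(345,258),(340,280),(308,295)]).items():
    a,n,k,s=patch(poly);n=n*np.sign(n[np.argmax(abs(n))]);print(nm,a.round(1),n.round(3),k,round(s,2),'yaw n',round(np.arctan2(n[1],n[0]),3))
E
```

```text
table [ 5.684e+02 -1.887e+02  2.000e-01]
table [ 6.163e+02  2.110e+01 -1.000e-01]
table [ 399.6 -151.4   -0.8]
left [ 575.5 -274.6   77.6] [ 0.752  0.659 -0.003] 603 1.21 yaw n 0.719
front [ 509.7 -260.1   96.9] [-0.658  0.753 -0.014] 147 1.3 yaw n 2.289
hoodslope [ 485.1 -257.8  159.6] [-0.677  0.719  0.157] 106 1.39 yaw n 2.327
roof [ 527.  -342.4  220.5] [ 0.001 -0.002  1.   ] 551 1.2 yaw n -1.274
magtop [477.2  96.2  38. ] [0.053 0.185 0.981] 82 1.6 yaw n 1.291
traypanel [ 399.5 -251.2   35.9] [-0.685  0.725 -0.071] 80 1.19 yaw n 2.328
```

```bash
python3 - <<'E'
from h import *
o=status.get_obs();print(R.from_euler('xyz',o['eef_rot']).as_matrix().round(3))
def rect(z0,z1,x0,x1,y0,y1,tags=('side0','scene0')):
  for tg in tags+(('both',) if len(tags)>1 else ()):
    Q=np.concatenate([cloud(load(t)).reshape(-1,3) for t in (tags if tg=='both' else (tg,))])
    m=(Q[:,2]>z0)&(Q[:,2]<z1)&(Q[:,0]>x0)&(Q[:,0]<x1)&(Q[:,1]>y0)&(Q[:,1]<y1)
    Q=Q[m]; 
    if len(Q)<10: print(tg,len(Q));continue
    # drop isolated
    from scipy.spatial import cKDTree
    t=cKDTree(Q[:,:2]);k=np.array([len(a) for a in t.query_ball_point(Q[:,:2],6)]);Q=Q[k>4]
    r=cv2.minAreaRect(Q[:,:2].astype(np.float32));print(tg,len(Q),[np.round(a,1) for a in r],Q[:,2].max().round(1)); print('   ',cv2.boxPoints(r).round(0).tolist())
print('mag');rect(8,48,430,650,-40,135)
print('cup');rect(8,70,450,620,150,330)
print('dish');rect(5,20,520,660,-150,-40)
print('timer');rect(8,65,290,400,-470,-370)
print('box');rect(8,40,300,480,-600,-440)
E
```

```text
[[-0.     0.321 -0.947]
 [ 0.001 -0.947 -0.321]
 [-1.    -0.002  0.   ]]
mag
side0 1521 [array([550.5,  47.1]), array([198.8, 172.9]), np.float64(0.2)] 44.6
    [[451.0, 133.0], [451.0, -40.0], [650.0, -39.0], [650.0, 134.0]]
scene0 1511 [array([547.5,  44.3]), array([205.2, 170.5]), np.float64(0.7)] 47.8
    [[444.0, 128.0], [446.0, -42.0], [651.0, -40.0], [649.0, 131.0]]
both 3053 [array([547.3,  46.6]), array([205.4, 173.6]), np.float64(0.3)] 47.8
    [[444.0, 133.0], [445.0, -41.0], [650.0, -40.0], [650.0, 134.0]]
cup
side0 1818 [array([564.1, 261.1]), array([137.7, 111.7]), np.float64(90.0)] 66.2
    [[508.0, 192.0], [620.0, 192.0], [620.0, 330.0], [508.0, 330.0]]
scene0 1090 [array([567.6, 254.1]), array([104.7, 149. ]), np.float64(0.4)] 66.2
    [[515.0, 328.0], [516.0, 179.0], [621.0, 180.0], [619.0, 329.0]]
both 2943 [array([564.1, 255. ]), array([150. , 111.7]), np.float64(90.0)] 66.2
    [[508.0, 180.0], [620.0, 180.0], [620.0, 330.0], [508.0, 330.0]]
dish
side0 342 [array([588.4, -88.2]), array([110. ,  74.3]), np.float64(79.2)] 19.7
    [[542.0, -135.0], [615.0, -149.0],
[... 570 characters left out ...]
64.9
    [[323.0, -470.0], [351.0, -474.0], [362.0, -411.0], [334.0, -406.0]]
both 881 [array([ 345.7, -438.3]), array([75. , 34.7]), np.float64(63.9)] 64.9
    [[314.0, -464.0], [345.0, -480.0], [378.0, -412.0], [347.0, -397.0]]
box
side0 100 [array([ 391.9, -512. ]), array([ 51.8, 177.2]), np.float64(29.5)] 38.6
    [[326.0, -448.0], [413.0, -602.0], [458.0, -576.0], [371.0, -422.0]]
scene0 1469 [array([ 405.2, -515.9]), array([ 98.5, 203. ]), np.float64(28.4)] 40.0
    [[314.0, -450.0], [410.0, -629.0], [497.0, -582.0], [400.0, -403.0]]
both 1619 [array([ 405.2, -515.9]), array([ 98.5, 203. ]), np.float64(28.4)] 40.0
    [[314.0, -450.0], [410.0, -629.0], [497.0, -582.0], [400.0, -403.0]]
```

```bash
cat >> h.py <<'E'
YAW=-0.852; O=np.array([481.,-285.,0])
def setp(o,yaw):
    global O,YAW;O=np.array(o);YAW=yaw
def pw(x,y,z,yaw=None): # printer->world
    a=YAW; return O+np.array([x*np.cos(a)-y*np.sin(a),x*np.sin(a)+y*np.cos(a),z])
def wp(p):
    a=YAW;d=np.asarray(p)-O;return np.array([d[0]*np.cos(a)+d[1]*np.sin(a),-d[0]*np.sin(a)+d[1]*np.cos(a),d[2]])
def Rt(yaw,lean): # fingers down & leaning toward heading yaw; tool y = left of heading
    h=np.array([np.cos(yaw),np.sin(yaw),0]);y=np.array([-np.sin(yaw),np.cos(yaw),0]);l=np.radians(lean)
    x=np.sin(l)*h-np.cos(l)*np.array([0,0,1]);return np.stack([x,y,np.cross(x,y)],1)
def move(pos,yaw,lean,frm=None):
    o=status.get_obs();p0=o['tcp_pos'];R0=R.from_euler('xyz',o['eef_rot']).as_matrix()
    if frm is not None:p0,R0=frm
    s=R0.T@(np.asarray(pos)-p0)/500;r=R.from_matrix(R0.T@Rt(yaw,lean)).as_rotvec()/(2*np.pi)
    print('slide',s.round(4).tolist(),'rot',r.round(4).tolist(),'rows',np.ceil(max(np.linalg.norm(s)*500/41.7,np.linalg.norm(r)*360/7.16)))
E
python3 -c "
from h import *
move(pw(-130,-20,170),YAW,35)"
```

```text
slide [0.1219, -0.4252, -0.5918] rot [-0.3012, -0.0637, 0.0951] rows 17.0
```

```bash
python3 -m crank '[{"slide":[0.06,-0.21,-0.30],"delta_rot":[-0.1,-0.02,0.032],"fingers":0},{"slide":[0.06,-0.21,-0.30],"delta_rot":[-0.1,-0.02,0.032],"fingers":0},{"slide":[0.06,-0.21,-0.30],"delta_rot":[-0.1,-0.02,0.032],"fingers":0},{"slide":[0.122,-0.425,-0.592],"delta_rot":[-0.301,-0.064,0.095],"fingers":0},{"slide":[0.122,-0.425,-0.592],"delta_rot":[-0.301,-0.064,0.095],"fingers":0},{"slide":[0.122,-0.425,-0.592],"delta_rot":[-0.301,-0.064,0.095],"fingers":0},{"slide":[0.122,-0.425,-0.592],"delta_rot":[-0.301,-0.064,0.095],"fingers":0},{"slide":[0.122,-0.425,-0.592],"delta_rot":[-0.301,-0.064,0.095],"fingers":0},{"slide":[0.122,-0.425,-0.592],"delta_rot":[-0.301,-0.064,0.095],"fingers":0},{"slide":[0.122,-0.425,-0.592],"delta_rot":[-0.301,-0.064,0.095],"fingers":0},{"slide":[0.122,-0.425,-0.592],"delta_rot":[-0.301,-0.064,0.095],"fingers":0},{"slide":[0.122,-0.425,-0.592],"delta_rot":[-0.301,-0.064,0.095],"fingers":0},{"slide":[0.122,-0.425,-0.592],"delta_rot":[-0.301,-0.064,0.095],"fingers":0},{"slide":[0.122,-0.425,-0.592],"delta_rot":[-0.301,-0.064,0.095],"fingers":0},{"slide":[0.122,-0.425,-0.592],"delta_rot":[-0.301,-0.064,0.095],"fingers":0},{"slide":[0.122,-0.425,-0.592],"delta_rot":[-0.301,-0.064,0.095],"fingers":0},{"slide":[0.122,-0.425,-0.592],"delta_rot":[-0.301,-0.064,0.095],"fingers":0},{"slide":[0.122,-0.425,-0.592],"delta_rot":[-0.301,-0.064,0.095],"fingers":0}]'
python3 - <<'E'
from h import *
o=status.get_obs();print(o['tcp_pos'],wp(o['tcp_pos']),R.from_euler('xyz',o['eef_rot']).as_matrix().round(3),Rt(YAW,35).round(3),o['joint_pos'])
grab('wrist','wrist1')
E
```

```text
clock: 1.65
tcp_pos: [378.8, -200.6, 169.3]
eef_rot: [-0.005, 0.96, -0.857]
force: [-0.5, -0.0, -0.1]
finger_gap: 0.0
[ 378.79691158 -200.62031838  169.31617314] [-130.80266752  -21.35565782  169.31617314] [[ 0.376  0.754  0.539]
 [-0.434  0.657 -0.616]
 [-0.819 -0.003  0.574]] [[ 0.378  0.753  0.539]
 [-0.432  0.658 -0.616]
 [-0.819  0.     0.574]] [-0.23398198 -0.18228887 -0.99726311  0.23847328 -0.34158687  0.52752635]
```

View pics/wrist1.png

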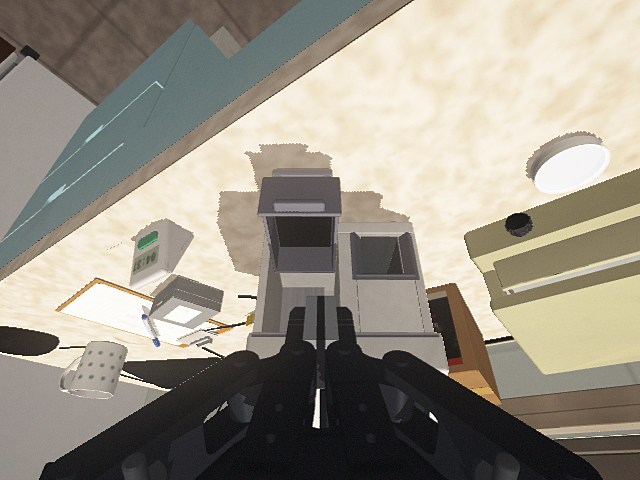

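```bash
python3 - <<'E'
from h import *
c=load('wrist1');P=cloud(c);im=c['pixels']
cv2.imwrite('pics/wrist1z.png',cv2.resize(im[160:350,240:450],None,fx=3.1,fy=3.1,interpolation=3))
Q=(P-O)@np.array([[np.cos(YAW),-np.sin(YAW),0],[np.sin(YAW),np.cos(YAW),0],[0,0,1]])
for v in (250,260,290,300,310):
    print(v,[ (u,Q[v,u].round(0).tolist()) for u in range(336,436,8)])
# front plane fit right of/above bay
m=np.zeros((480,640),np.uint8);cv2.rectangle(m,(356,285),(420,320),1,-1);
S=P[(m>0)&(c['depth']>0)]
for i in range(4):
    u,s,w=np.linalg.svd(S-S.mean(0),full_matrices=False);d=(S-S.mean(0))@w[2];S=S[abs(d)<2.5]
n=w[2];print('front',S.mean(0),n,np.arctan2(n[1],n[0]),wp(S.mean(0)))
m[:]=0;cv2.rectangle(m,(266,193),(332,206),1,-1)
S=P[(m>0)&(c['depth']>0)]
print('panel',wp(np.median(S,0)))
E
```

```text
250 [(336, [30.0, -5.0, 23.0]), (344, [-1.0, 2.0, 44.0]), (352, [-3.0, 9.0, 46.0]), (360, [5.0, 18.0, 40.0]), (368, [29.0, 31.0, 23.0]), (376, [30.0, 40.0, 23.0]), (384, [29.0, 48.0, 24.0]), (392, [30.0, 57.0, 23.0]), (400, [5.0, 60.0, 40.0]), (408, [-2.0, 65.0, 45.0]), (416, [-2.0, 73.0, 45.0]), (424, [62.0, 105.0, 1.0]), (432, [64.0, 115.0, -0.0])]
260 [(336, [43.0, -4.0, 28.0]), (344, [-1.0, 1.0, 56.0]), (352, [-2.0, 9.0, 57.0]), (360, [3.0, 17.0, 54.0]), (368, [51.0, 33.0, 23.0]), (376, [49.0, 42.0, 24.0]), (384, [50.0, 52.0, 23.0]), (392, [43.0, 59.0, 27.0]), (400, [10.0, 59.0, 49.0]), (408, [-1.0, 64.0, 56.0]), (416, [-4.0, 71.0, 58.0]), (424, [85.0, 111.0, 0.0]), (432, [85.0, 121.0, 0.0])]
290 [(336, [62.0, -4.0, 56.0]), (344, [-2.0, -0.0, 89.0]), (352, [-2.0, 7.0, 89.0]), (360, [-1.0, 15.0, 89.0]), (368, [-1.0, 22.0, 89.0]), (376, [-1.0, 29.0, 89.0]), (384, [-1.0, 37.0, 89.0]), (392, [-2.0, 44.0, 89.0]), (400, [-1.0, 52.0, 89.0]), (408, [-1.0, 59.0, 89.0]), (416, [-1.0, 66.0, 89.0]), (424, [-1.0, 74.0, 89.0]), (432, [155.0, 138.0, 6.0])]
300 [(336, [67.0, -4.0, 66.0]), (344, 
[... 188 characters left out ...]
-2.0, 50.0, 100.0]), (408, [-1.0, 58.0, 99.0]), (416, [-1.0, 65.0, 99.0]), (424, [-3.0, 72.0, 100.0]), (432, [156.0, 136.0, 22.0])]
310 [(336, [-150.0, -15.0, 177.0]), (344, [-142.0, -11.0, 173.0]), (352, [-3.0, 6.0, 110.0]), (360, [-1.0, 13.0, 109.0]), (368, [-1.0, 21.0, 109.0]), (376, [-1.0, 28.0, 109.0]), (384, [-3.0, 34.0, 110.0]), (392, [-3.0, 41.0, 110.0]), (400, [-2.0, 49.0, 110.0]), (408, [-1.0, 56.0, 109.0]), (416, [-2.0, 63.0, 110.0]), (424, [-2.0, 70.0, 109.0]), (432, [158.0, 133.0, 36.0])]
front [ 509.41044898 -258.09904316  101.68760717] [-0.65857177  0.75251574 -0.00181305] 2.289717015930754 [ -1.53793807  39.09539406 101.68760717]
panel [-85.53524443 -38.64225479  50.41528388]
```

View pics/wrist1z.png

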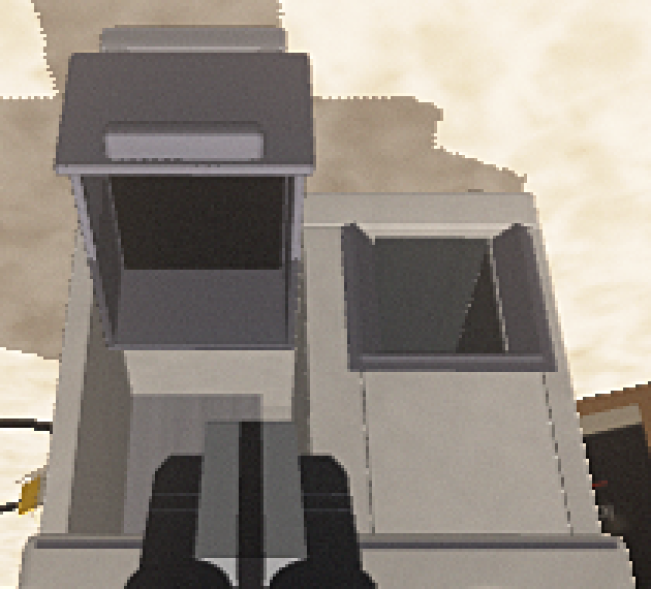

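```bash
sed -i 's/^YAW=.*/YAW=-0.852; O=np.array([479.2,-285.2,0])/' h.py; python3 -c "
from h import *
print(wp(status.get_obs()['tcp_pos']))
move(pw(-125,-36,60),YAW,35)
move(pw(-125,-36,33),YAW,35)
move(pw(-60,-36,33),YAW,35)
move(pw(-40,-36,33),YAW,35)
"
```

```text
[-129.01038608  -19.29027894  169.89307859]
slide [0.1846, -0.033, -0.1196] rot [-0.0002, 0.0002, 0.0004] rows 3.0
slide [0.2288, -0.0329, -0.1507] rot [-0.0002, 0.0002, 0.0004] rows 4.0
slide [0.3035, -0.0326, -0.0442] rot [-0.0002, 0.0002, 0.0004] rows 4.0
slide [0.3265, -0.0325, -0.0115] rot [-0.0002, 0.0002, 0.0004] rows 4.0
```

```bash
python3 -m crank '[{"slide":[0.185,-0.033,-0.12],"delta_rot":[0,0,0],"fingers":0},{"slide":[0.185,-0.033,-0.12],"delta_rot":[0,0,0],"fingers":0},{"slide":[0.185,-0.033,-0.12],"delta_rot":[0,0,0],"fingers":0},{"slide":[0.229,-0.033,-0.151],"delta_rot":[0,0,0],"fingers":0},{"slide":[0.229,-0.033,-0.151],"delta_rot":[0,0,0],"fingers":0},{"slide":[0.252,-0.033,-0.118],"delta_rot":[0,0,0],"fingers":0},{"slide":[0.264,-0.033,-0.101],"delta_rot":[0,0,0],"fingers":0},{"slide":[0.275,-0.033,-0.085],"delta_rot":[0,0,0],"fingers":0},{"slide":[0.287,-0.033,-0.069],"delta_rot":[0,0,0],"fingers":0},{"slide":[0.298,-0.033,-0.052],"delta_rot":[0,0,0],"fingers":0},{"slide":[0.304,-0.033,-0.044],"delta_rot":[0,0,0],"fingers":0},{"slide":[0.309,-0.033,-0.036],"delta_rot":[0,0,0],"fingers":0},{"slide":[0.315,-0.033,-0.028],"delta_rot":[0,0,0],"fingers":0},{"slide":[0.32,-0.033,-0.02],"delta_rot":[0,0,0],"fingers":0},{"slide":[0.32,-0.033,-0.02],"delta_rot":[0,0,0],"fingers":0}]'
python3 - <<'E'
from h import *
o=status.get_obs();print(wp(o['tcp_pos']),o['force'])
grab('wrist','wrist2');grab('side','side2')
E
```

```text
clock: 2.95
tcp_pos: [424.1, -276.0, 34.3]
eef_rot: [-0.002, 0.957, -0.856]
force: [-0.0, 0.1, -0.7]
finger_gap: -0.2
[-43.26406853 -35.42443989  34.28481744] [-0.0253964   0.13630359 -0.72310205]
```

View pics/wrist2.png

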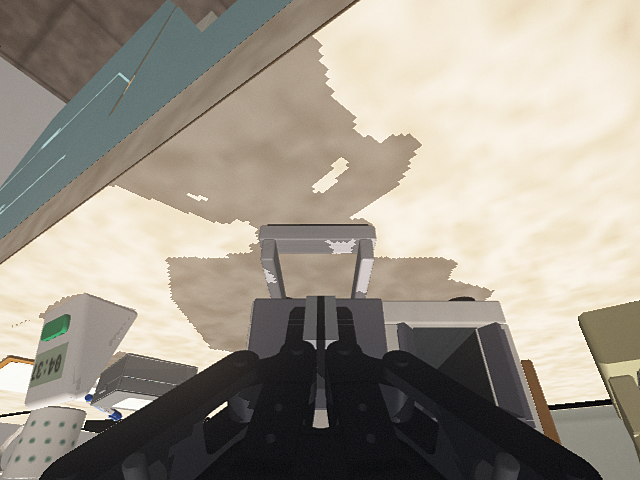

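View pics/side2.png

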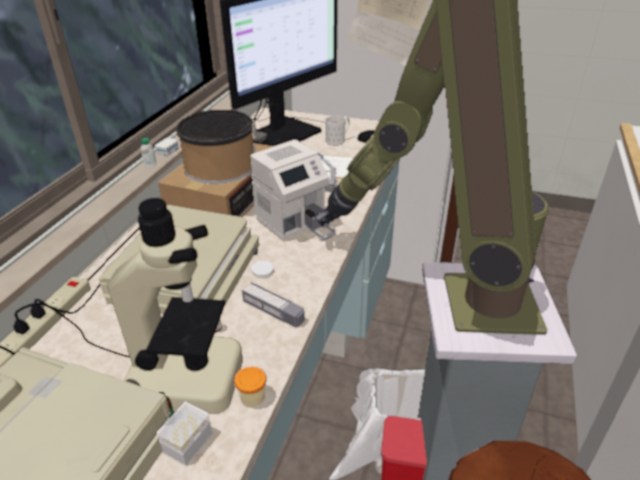

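```bash
python3 -m crank '[{"slide":[0.006,0,0.008],"delta_rot":[0,0,0],"fingers":0},{"slide":[0.009,0,0.0131],"delta_rot":[0,0,0],"fingers":0},{"slide":[0.0115,0,0.0164],"delta_rot":[0,0,0],"fingers":0},{"slide":[0.0115,0,0.0164],"delta_rot":[0,0,0],"fingers":0}]'; python3 -c "
from h import *
o=status.get_obs();print(wp(o['tcp_pos']),o['force'])"
```

```text
clock: 3.38
tcp_pos: [429.7, -282.8, 33.5]
eef_rot: [-0.003, 0.959, -0.857]
force: [-1.7, 1.1, -0.6]
finger_gap: 0.3
[-34.36410029 -35.68776733  33.45385414] [-1.71202174  1.13149568 -0.62482902]
```

Small steps until the force rises at the tray stop.

```bash
python3 -m crank '[{"slide":[0.0023,0,0.0033],"delta_rot":[0,0,0],"fingers":0},{"slide":[0.0046,0,0.0066],"delta_rot":[0,0,0],"fingers":0},{"slide":[0.0046,0,0.0066],"delta_rot":[0,0,0],"fingers":0}]'; python3 -c "
from h import *
o=status.get_obs();print(wp(o['tcp_pos']),o['force'])"
```

```text
clock: 3.63
tcp_pos: [431.8, -285.3, 33.3]
eef_rot: [-0.003, 0.96, -0.856]
force: [-3.0, 2.6, 1.2]
finger_gap: -0.0
[-31.15060105 -35.71928624  33.25148596] [-3.04525193  2.58924054  1.24655838]
```

```bash
python3 -m crank '[{"slide":[0.0023,0,0.0033],"delta_rot":[0,0,0],"fingers":0},{"slide":[0.0046,0,0.0066],"delta_rot":[0,0,0],"fingers":0},{"slide":[0.0046,0,0.0066],"delta_rot":[0,0,0],"fingers":0}]'; python3 -c "
from h import *
o=status.get_obs();print(wp(o['tcp_pos']),o['force'])"
```

```text
clock: 3.88
tcp_pos: [431.7, -285.7, 31.5]
eef_rot: [-0.004, 0.966, -0.854]
force: [-8.2, 11.8, 7.9]
finger_gap: -0.1
[-30.91894649 -36.06772172  31.46015907] [-8.15735557 11.81096578  7.85595672]
```

```bash
python3 -m crank '[{"slide":[0,0,0],"delta_rot":[0,0,0],"fingers":0},{"slide":[0,0,0],"delta_rot":[0,0,0],"fingers":0},{"slide":[-0.046,0,-0.066],"delta_rot":[0,0,0],"fingers":0},{"slide":[-0.092,0,-0.131],"delta_rot":[0,0,0],"fingers":0},{"slide":[-0.26,0,-0.016],"delta_rot":[0,0,0],"fingers":0},{"slide":[-0.26,0,-0.016],"delta_rot":[0,0,0],"fingers":40},{"slide":[-0.26,0,-0.016],"delta_rot":[0,0,0],"fingers":60},{"slide":[-0.26,0,-0.016],"delta_rot":[0,0,0],"fingers":60}]'; python3 - <<'E'
from h import *
o=status.get_obs();print(wp(o['tcp_pos']),o['force'])
for n in('wrist','side','scene'):
    c=grab(n,n+'3')
for t in('side3','scene3'):
    s=cv2.imread(f'pics/{t}.png');a=s[200:360,200:360] if t[1]=='i' else s[180:340,180:400]
    cv2.imwrite(f'pics/{t}z.png',cv2.resize(a,None,fx=3.5,fy=3.5,interpolation=3))
E
```

```text
clock: 4.55
tcp_pos: [386.7, -229.1, 143.5]
eef_rot: [0.009, 0.945, -0.846]
force: [2.3, -0.2, 1.4]
finger_gap: 36.0
[-103.1432618   -32.64845311  143.53558996] [ 2.27135753 -0.15807215  1.44965565]
```

View pics/wrist3.png

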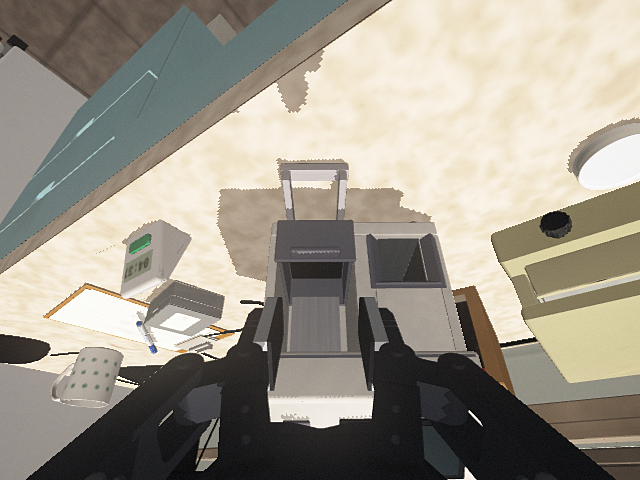

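View pics/side3z.png

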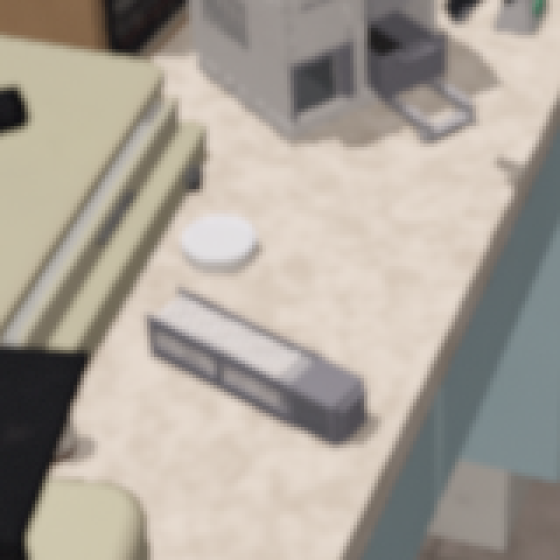

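View pics/scene3z.png

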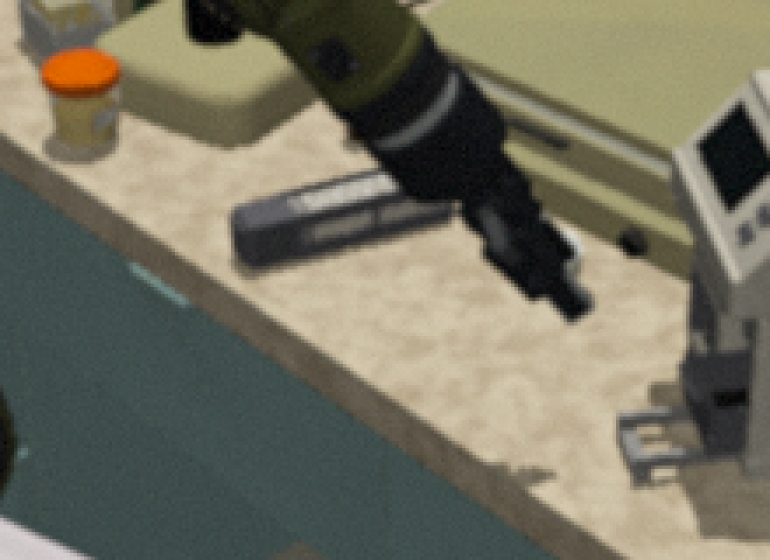

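```bash
python3 - <<'E'
from h import *
c=load('side3')
z=lambda U,V:(200+U/3.5,200+V/3.5)
p={}
for n,(U,V,h) in dict(nL=(149,319,40),nR=(181,291,40),tL=(335,405,40),tR=(364,378,40),tLb=(334,442,0),nLb=(152,354,0)).items():
    p[n]=onz(c,*z(U,V),h);print(n,p[n].round(1))
N=(p['nL']+p['nR'])/2;T=(p['tL']+p['tR'])/2;d=N-T
print('nose',N,'tail',T,np.hypot(*d[:2]),np.arctan2(d[1],d[0]),np.linalg.norm(p['nL']-p['nR']),np.linalg.norm(p['tL']-p['tR']))
c=load('scene3');z=lambda U,V:(180+U/3.5,180+V/3.5)
for n,(U,V,h) in dict(tL=(233,210,40),tRtop=(247,236,40),tRb=(250,268,0)).items(): print(n,onz(c,*z(U,V),h).round(1))
# grip block side-face from cloud: mag points, printed by masks
for t in('side3','scene3'):
    Q=cloud(load(t)).reshape(-1,3);m=(Q[:,2]>34)&(Q[:,2]<46)&(Q[:,0]>430)&(Q[:,0]<620)&(Q[:,1]>-20)&(Q[:,1]<130)
    Q=Q[m];yw=np.arctan2(d[1],d[0]);cen=(N+T)/2
    a=(Q-cen)[:,:2]@np.array([np.cos(yw),np.sin(yw)]);b=(Q-cen)[:,:2]@np.array([-np.sin(yw),np.cos(yw)])
    k=(abs(b)<30)&(abs(a)<100);print(t,k.sum(),np.percentile(a[k],[1,5,95,99]).round(1),np.percentile(b[k],[2,10,50,90,98]).round(1),np.median(Q[k][:,2]))
    for lo in range(-90,90,30):
        kk=k&(a>lo)&(a<lo+30);print(lo,kk.sum(),np.percentile(b[kk],[3,50,97]).round(1) if kk.sum()>5 else '')
c=load('wrist3');P=cloud(c)[262:266,290:350].reshape(-1,3);print('panel',wp(np.median(P,0)))
P=cloud(c)[225:243,295:340].reshape(-1,3);print('panel',wp(np.median(P,0)))
E
```

```text
nL [604.   33.4  40. ]
nR [586.5   2.6  40. ]
tL [467.9 112.2  40. ]
tR [451.   85.7  40. ]
tLb [470.6 105.8  -0. ]
nLb [607.1  25.    0. ]
nose [595.23414009  17.98989067  40.        ] tail [459.4793884   98.91595207  40.        ] 158.04549984676248 -0.5375613424430181 35.35141224663113 31.455260557420583
tL [462.8 101.3  40. ]
tRtop [440.6  72.1  40. ]
tRb [454.4  82.1   0. ]
side3 570 [-78.1 -74.2  76.   85.9] [-22.6 -20.3  -3.2  13.7  15.9] 36.70355840295835
-90 95 [-17.9  -0.8  15.7]
-60 138 [-20.3  -1.   15.9]
-30 90 [-21.5  -4.5  16.1]
0 80 [-21.8  -4.4  15.8]
30 85 [-22.4  -7.1  14. ]
60 81 [-23.9  -7.8  13.5]
scene3 405 [-79.6 -75.1  38.2  44.5] [-28.1 -24.9  -7.8  10.   13.7] 38.24522173836675
-90 76 [-25.   -7.6  11.6]
-60 99 [-27.7  -9.7  11.5]
-30 97 [-26.4  -5.3  13.8]
0 84 [-28.   -6.9  12.1]
30 49 [-28.7  -8.   13.3]
60 0 
panel [ 40.38787721 -35.01494158  27.89315635]
panel [-24.51283472 -35.31764851  38.9295473 ]
```

```bash
python3 -c "
from h import *
print(status.get_obs()['joint_pos'])
move((475,82,120),-0.56,35)"
```

```text
[-0.32601273 -0.10358276 -1.06221403  0.06407654 -0.29492411  0.44388855]
slide [-0.1723, 0.5464, -0.3009] rot [-0.0382, 0.0007, 0.0269] rows 8.0
```

```bash
python3 -m crank '[{"slide":[-0.172,0.546,-0.301],"delta_rot":[-0.038,0.001,0.027],"fingers":75},{"slide":[-0.172,0.546,-0.301],"delta_rot":[-0.038,0.001,0.027],"fingers":75},{"slide":[-0.172,0.546,-0.301],"delta_rot":[-0.038,0.001,0.027],"fingers":75},{"slide":[-0.172,0.546,-0.301],"delta_rot":[-0.038,0.001,0.027],"fingers":75},{"slide":[-0.172,0.546,-0.301],"delta_rot":[-0.038,0.001,0.027],"fingers":75},{"slide":[-0.172,0.546,-0.301],"delta_rot":[-0.038,0.001,0.027],"fingers":75},{"slide":[-0.172,0.546,-0.301],"delta_rot":[-0.038,0.001,0.027],"fingers":75},{"slide":[-0.172,0.546,-0.301],"delta_rot":[-0.038,0.001,0.027],"fingers":75},{"slide":[-0.172,0.546,-0.301],"delta_rot":[-0.038,0.001,0.027],"fingers":75},{"slide":[-0.172,0.546,-0.301],"delta_rot":[-0.038,0.001,0.027],"fingers":75}]'; python3 - <<'E'
from h import *
o=status.get_obs();print(o['tcp_pos'],o['joint_pos'],o['force'])
grab('wrist','wrist4')
E
```

```text
clock: 5.53
tcp_pos: [474.1, 83.8, 116.9]
eef_rot: [-0.004, 0.966, -0.56]
force: [-0.1, -0.2, 0.5]
finger_gap: 64.0
[474.05193033  83.77859849 116.93804251] [ 0.51407008  0.11298466 -0.86593657  0.27400253 -0.52342975  0.98469518] [-0.13280432 -0.18038329  0.50886435]
```

View pics/wrist4.png

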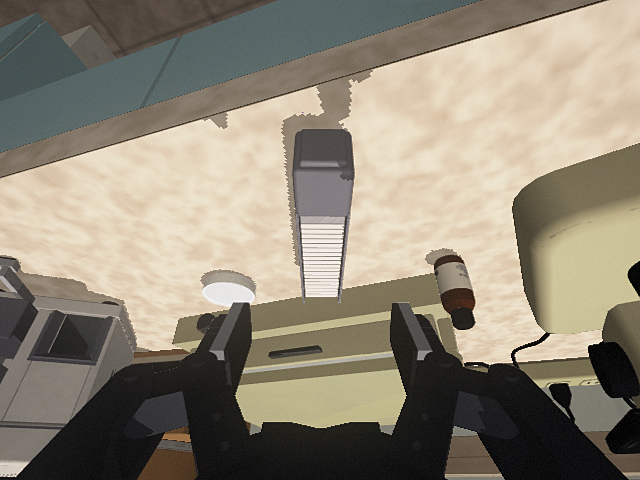

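```bash
python3 - <<'E'
from h import *
c=load('wrist4');im=c['pixels']
cv2.imwrite('pics/wrist4z.png',cv2.resize(im[110:310,260:400],None,fx=3,fy=3,interpolation=3))
P=cloud(c);Q=P[120:305,280:370].reshape(-1,3)
k=(Q[:,2]>33)&(Q[:,2]<48);T=Q[k];print(k.sum(),np.median(T[:,2]))
r=cv2.minAreaRect(T[:,:2].astype(np.float32));print(r);print(cv2.boxPoints(r))
# edges per row: where z~40 transitions
k=(P[...,2]>33)&(P[...,2]<48)
L=[];RR=[]
for v in range(175,295,4):
    u=np.where(k[v,280:370])[0]+280
    L.append(P[v,u[0]]);RR.append(P[v,u[-1]])
for S in(np.array(L),np.array(RR)):
    f=cv2.fitLine(S[:,:2].astype(np.float32),cv2.DIST_HUBER,0,.01,.01).ravel();print(f, np.arctan2(f[1],f[0]))
E
```

```text
7064 36.52917710686049
((525.855712890625, 52.30036163330078), (36.96113967895508, 170.06259155273438), 57.707923889160156)
[[444.10272   82.10481 ]
 [587.86273   -8.748655]
 [607.6087    22.49591 ]
 [463.8487   113.34938 ]]
[  0.8472636  -0.5311727 495.20123    50.981743 ] -0.5599841
[  0.84580654  -0.5334897  526.5163      72.90146   ] -0.56272113
```

View pics/wrist4z.png

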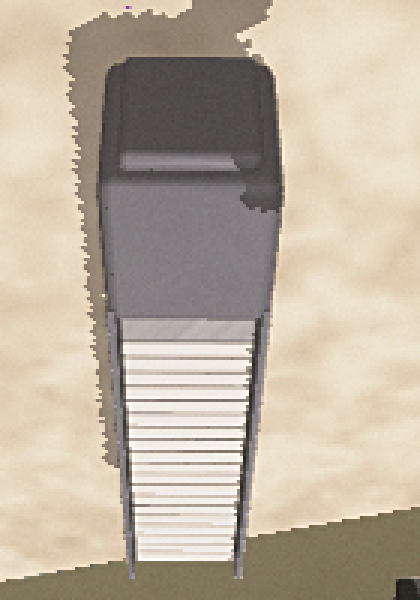

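```bash
python3 -c "
from h import *
move((480.9,82.3,60),-0.5615,35)
move((480.9,82.3,9),-0.5615,35)"
```

```text
slide [0.1009, 0.0095, -0.0534] rot [0.0006, -0.0011, 0.0002] rows 2.0
slide [0.1849, 0.0099, -0.1114] rot [0.0006, -0.0011, 0.0002] rows 3.0
```

```bash
python3 -m crank '[{"slide":[0.101,0.01,-0.053],"delta_rot":[0.001,-0.001,0],"fingers":75},{"slide":[0.101,0.01,-0.053],"delta_rot":[0.001,-0.001,0],"fingers":75},{"slide":[0.14,0.01,-0.08],"delta_rot":[0.001,-0.001,0],"fingers":75},{"slide":[0.165,0.01,-0.097],"delta_rot":[0.001,-0.001,0],"fingers":75},{"slide":[0.185,0.01,-0.111],"delta_rot":[0.001,-0.001,0],"fingers":75},{"slide":[0.185,0.01,-0.111],"delta_rot":[0.001,-0.001,0],"fingers":75},{"slide":[0.185,0.01,-0.111],"delta_rot":[0.001,-0.001,0],"fingers":75}]'; python3 - <<'E'
from h import *
o=status.get_obs();print(o['tcp_pos'],o['force'])
grab('wrist','wrist5')
E
```

```text
clock: 6.17
tcp_pos: [480.7, 80.2, 10.1]
eef_rot: [0.001, 0.96, -0.567]
force: [0.0, 0.2, -0.7]
finger_gap: 64.3
[480.71340537  80.22292866  10.1117546 ] [ 0.01657705  0.2242866  -0.69357164]
```

View pics/wrist5.png

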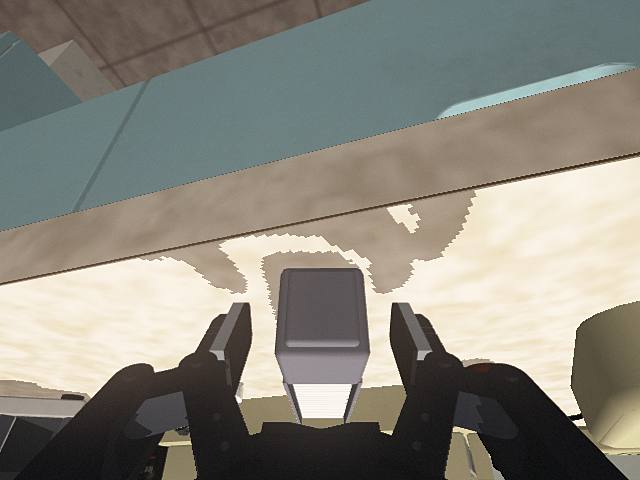

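```bash
python3 -m crank '[{"slide":[0,0,0],"delta_rot":[0,0,0],"fingers":30},{"slide":[0,0,0],"delta_rot":[0,0,0],"fingers":30},{"slide":[0,0,0],"delta_rot":[0,0,0],"fingers":30},{"slide":[0,0,0],"delta_rot":[0,0,0],"fingers":30},{"slide":[0,0,0],"delta_rot":[0,0,0],"fingers":30},{"slide":[0,0,0],"delta_rot":[0,0,0],"fingers":30}]' 80; python3 - <<'E'
from h import *
o=status.get_obs();print(o['tcp_pos'],o['force'],o['finger_gap'])
grab('wrist','wrist6')
E
```

```text
clock: 6.72
tcp_pos: [483.3, 82.4, 12.5]
eef_rot: [0.009, 0.956, -0.559]
force: [-1.7, -0.3, 7.4]
finger_gap: 34.7
[483.27029389  82.42609685  12.46246006] [-1.70815628 -0.32191581  7.35798054] 34.71541259883235
```

View pics/wrist6.png

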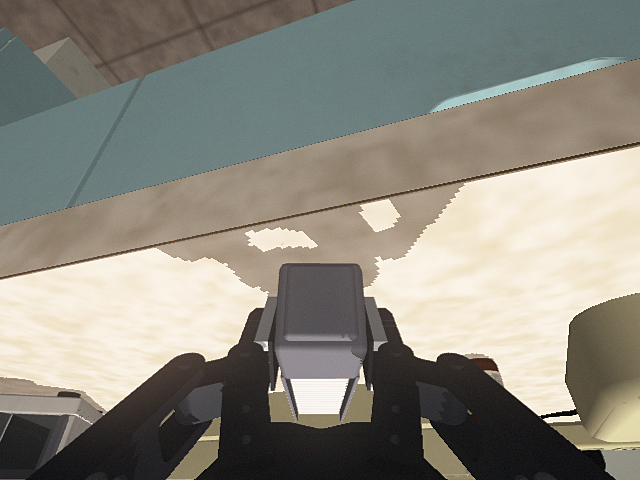

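```bash
python3 -m crank '[{"slide":[-0.0164,0,0.0115],"delta_rot":[0,0,0],"fingers":30},{"slide":[-0.0328,0,0.0229],"delta_rot":[0,0,0],"fingers":30},{"slide":[-0.0655,0,0.0459],"delta_rot":[0,0,0],"fingers":30},{"slide":[-0.0983,0,0.0688],"delta_rot":[0,0,0],"fingers":30},{"slide":[-0.131,0,0.092],"delta_rot":[0,0,0],"fingers":30},{"slide":[-0.131,0,0.092],"delta_rot":[0,0,0],"fingers":30}]'; python3 - <<'E'
from h import *
o=status.get_obs();print(o['tcp_pos'],o['force'],o['moment'],o['finger_gap'],o['joint_pos'])
grab('wrist','wrist7');grab('side','side7');grab('scene','scene7')
for t in('side7','scene7'):
    s=cv2.imread(f'pics/{t}.png');a=s[200:360,200:360] if t[1]=='i' else s[160:320,180:400]
    cv2.imwrite(f'pics/{t}z.png',cv2.resize(a,None,fx=3.5,fy=3.5,interpolation=3))
E
```

```text
clock: 7.27
tcp_pos: [484.5, 83.8, 94.8]
eef_rot: [0.018, 0.955, -0.551]
force: [1.6, 0.3, -2.1]
finger_gap: 35.3
[484.5039468   83.75692834  94.83969761] [ 1.63853985  0.2991578  -2.0910985 ] [0.49638041 0.71907906 0.01236167] 35.33905585737128 [ 0.50462436  0.16380346 -0.89708582  0.17458914 -0.52623229  0.98220097]
```

View pics/wrist7.png

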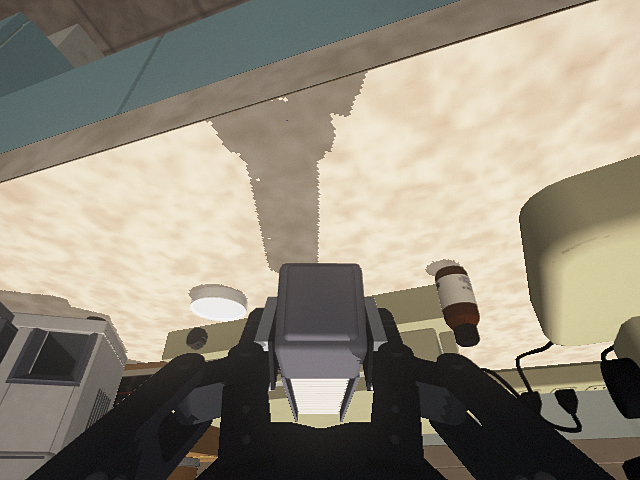

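View pics/side7z.png

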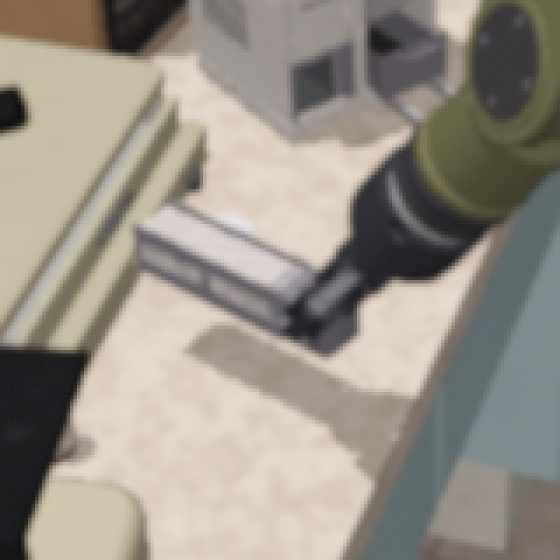

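View pics/scene7z.png

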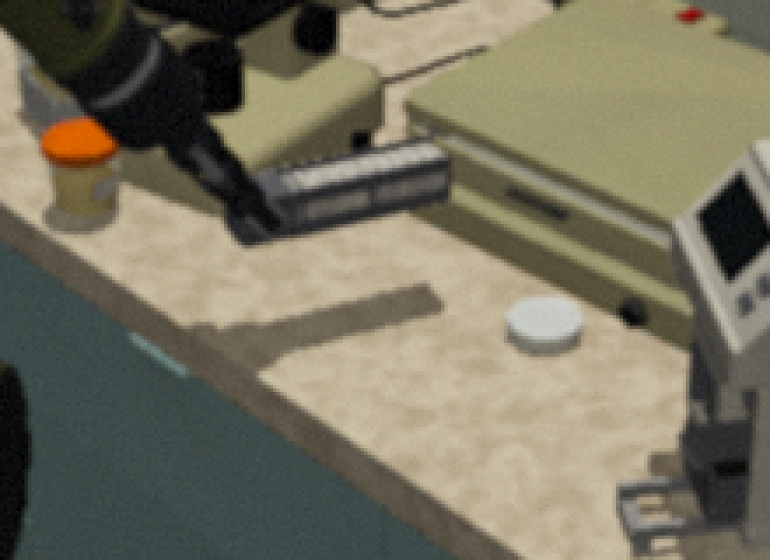

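```bash
python3 -c "
from h import *
move(pw(-175,42,80),YAW,35.2)"
```

```text
slide [0.0604, -0.4443, 0.0524] rot [0.0369, -0.0006, -0.0268] rows 6.0
```

```bash
python3 -m crank '[{"slide":[0.006,-0.044,0.005],"delta_rot":[0.003,0,-0.002],"fingers":30},{"slide":[0.015,-0.11,0.012],"delta_rot":[0.009,0,-0.006],"fingers":30},{"slide":[0.024,-0.178,0.021],"delta_rot":[0.015,0,-0.011],"fingers":30},{"slide":[0.036,-0.267,0.031],"delta_rot":[0.022,0,-0.016],"fingers":30},{"slide":[0.048,-0.355,0.042],"delta_rot":[0.03,0,-0.021],"fingers":30},{"slide":[0.056,-0.41,0.049],"delta_rot":[0.034,0,-0.025],"fingers":30},{"slide":[0.06,-0.444,0.052],"delta_rot":[0.037,0,-0.027],"fingers":30},{"slide":[0.06,-0.444,0.052],"delta_rot":[0.037,0,-0.027],"fingers":30},{"slide":[0.06,-0.444,0.052],"delta_rot":[0.037,0,-0.027],"fingers":30}]'; python3 - <<'E'
from h import *
o=status.get_obs();print(wp(o['tcp_pos']),o['eef_rot'],o['force'],o['joint_pos'])
grab('wrist','wrist8');grab('side','side8')
s=cv2.imread('pics/side8.png')
cv2.imwrite('pics/side8z.png',cv2.resize(s[170:330,220:380],None,fx=3.7,fy=3.7,interpolation=3))
E
```

```text
clock: 8.17
tcp_pos: [393.9, -126.2, 79.1]
eef_rot: [-0.006, 0.962, -0.86]
force: [0.5, 0.8, -1.8]
finger_gap: 35.1
[-175.8663262    40.50078892   79.0596043 ] [-0.00560511  0.96181896 -0.85982981] [ 0.47981432  0.82674277 -1.78470899] [ 0.04627551  0.03752422 -1.13473152 -0.00769762 -0.46704333  0.80259901]
```

View pics/wrist8.png

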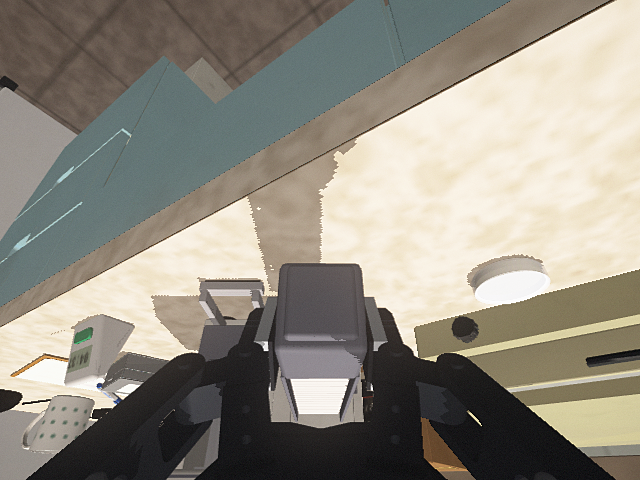

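View pics/side8z.png

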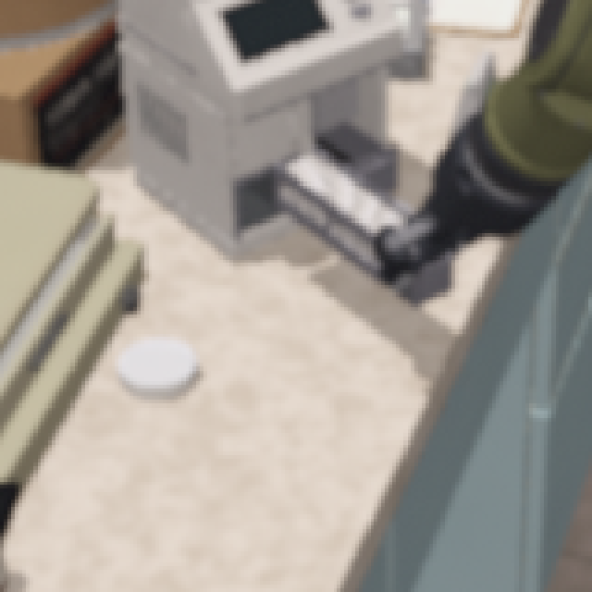

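```bash
python3 - <<'E'
from h import *
c=load('side8');P=cloud(c).reshape(-1,3);a=YAW
Q=(P-O)@np.array([[np.cos(a),-np.sin(a),0],[np.sin(a),np.cos(a),0],[0,0,1]])
k=(Q[:,0]>-160)&(Q[:,0]<-25)&(Q[:,1]>15)&(Q[:,1]<70)&(Q[:,2]>50)&(Q[:,2]<130);S=Q[k]
for lo in range(-160,0,15):
    b=Q[(Q[:,0]>lo)&(Q[:,0]<=lo+15)&(Q[:,1]>15)&(Q[:,1]<70)&(Q[:,2]>50)&(Q[:,2]<130)]
    if len(b)>10:
        t=b[b[:,2]>np.percentile(b[:,2],50)]
        print(lo,len(b),'z95',np.percentile(b[:,2],[50,75,90]).round(1),'y',np.percentile(b[:,1],[3,97]).round(1))
E
python3 -c "
from h import *
move(pw(-162,42,40),YAW,35.2)
move(pw(-145,42,38.5),YAW,35.2)"
```

```text
-160 41 z95 [ 92.8 102.5 105. ] y [26.8 63.9]
-145 87 z95 [ 99.3 101.4 103.6] y [26.9 63.4]
-130 88 z95 [ 99.2 100.8 103.2] y [26.7 62.5]
-115 85 z95 [ 98.7 101.  103.8] y [27.4 63. ]
-100 79 z95 [ 98.5 101.3 103.2] y [25.9 63.9]
-85 80 z95 [ 97.9 100.7 103.1] y [25.5 63.1]
-70 78 z95 [ 98.  101.  102.5] y [26.3 61.8]
-55 77 z95 [ 98.5 101.  102.5] y [24.9 62.4]
-40 26 z95 [ 92.5  99.1 100.9] y [23.2 62.1]
-10 240 z95 [ 95.8 107.9 116.4] y [17.5 68. ]
slide [0.0808, -0.0014, -0.0242] rot [0.0, -0.0006, 0.0002] rows 2.0
slide [0.1028, -0.0014, 0.0019] rot [0.0, -0.0006, 0.0002] rows 2.0
```

```bash
python3 -c "
from h import *
move(pw(-162,41,40),YAW,35.2)
move(pw(-145,41,39),YAW,35.2)"
python3 -m crank '[{"slide":[0.04,-0.002,-0.012],"delta_rot":[0,0,0],"fingers":30},{"slide":[0.08,-0.002,-0.024],"delta_rot":[0,0,0],"fingers":30},{"slide":[0.08,-0.002,-0.024],"delta_rot":[0,0,0],"fingers":30},{"slide":[0.08,-0.002,-0.024],"delta_rot":[0,0,0],"fingers":30}]'; python3 - <<'E'
from h import *
o=status.get_obs();print(wp(o['tcp_pos']),o['eef_rot'],o['force'])
grab('side','side9');grab('scene','scene9')
s=cv2.imread('pics/side9.png')
cv2.imwrite('pics/side9z.png',cv2.resize(s[170:330,220:380],None,fx=3.7,fy=3.7,interpolation=3))
c=load('side9');P=cloud(c).reshape(-1,3);a=YAW
Q=(P-O)@np.array([[np.cos(a),-np.sin(a),0],[np.sin(a),np.cos(a),0],[0,0,1]])
for lo in range(-130,0,15):
    b=Q[(Q[:,0]>lo)&(Q[:,0]<=lo+15)&(Q[:,1]>15)&(Q[:,1]<70)&(Q[:,2]>15)&(Q[:,2]<90)]
    if len(b)>10:
        print(lo,len(b),'z95',np.percentile(b[:,2],[3,50,75,90]).round(1),'y',np.percentile(b[:,1],[3,97]).round(1))
E
```

```text
slide [0.0808, -0.0034, -0.0242] rot [0.0, -0.0006, 0.0002] rows 2.0
slide [0.1019, -0.0034, 0.0025] rot [0.0, -0.0006, 0.0002] rows 2.0
clock: 8.6
tcp_pos: [403.1, -135.5, 39.8]
eef_rot: [-0.007, 0.962, -0.858]
force: [-0.3, -0.1, -2.8]
finger_gap: 34.8
[-162.74559607   41.27407194   39.77306978] [-0.00698039  0.9616071  -0.85799104] [-0.28358513 -0.12775732 -2.81389722]
-130 82 z95 [30.8 59.5 62.4 64.5] y [25.5 62.9]
-115 78 z95 [28.5 59.6 62.  64. ] y [27.  62.5]
-100 88 z95 [28.3 58.6 61.1 63.6] y [25.5 62.8]
-85 71 z95 [27.6 59.7 61.8 63.3] y [25.6 62.3]
-70 79 z95 [28.1 59.6 61.6 65.2] y [25.4 62. ]
-55 77 z95 [29.1 58.9 60.8 62.3] y [25.3 62.1]
-40 71 z95 [27.4 58.9 61.1 62.4] y [26.3 62.3]
-10 135 z95 [17.8 76.  82.4 86.8] y [15.8 68. ]
```

View pics/side9z.png

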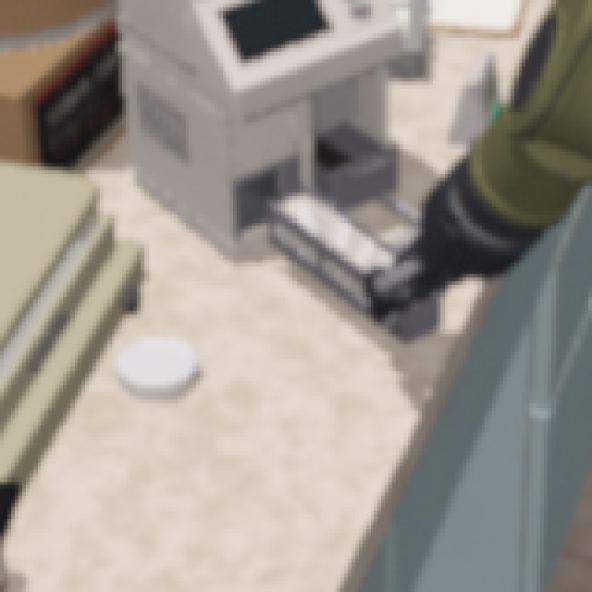

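```bash
python3 -m crank '[{"slide":[0.0115,0,0.0163],"delta_rot":[0,0,0],"fingers":30},{"slide":[0.023,0,0.0326],"delta_rot":[0,0,0],"fingers":30},{"slide":[0.0288,0,0.0408],"delta_rot":[0,0,0],"fingers":30},{"slide":[0.0345,0,0.0489],"delta_rot":[0,0,0],"fingers":30},{"slide":[0.0403,0,0.0571],"delta_rot":[0,0,0],"fingers":30},{"slide":[0.046,0,0.0652],"delta_rot":[0,0,0],"fingers":30},{"slide":[0.046,0,0.0652],"delta_rot":[0,0,0],"fingers":30}]'; python3 - <<'E'
from h import *
o=status.get_obs();print(wp(o['tcp_pos']),o['eef_rot'],o['force'],o['moment'])
grab('side','side10')
s=cv2.imread('pics/side10.png')
cv2.imwrite('pics/side10z.png',cv2.resize(s[170:330,220:380],None,fx=3.7,fy=3.7,interpolation=3))
E
```

```text
clock: 9.28
tcp_pos: [430.2, -166.8, 40.8]
eef_rot: [-0.002, 0.959, -0.856]
force: [1.0, 0.0, -6.3]
finger_gap: 34.9
[-121.4024377    41.09869375   40.76797062] [-0.00168042  0.95930223 -0.85581806] [ 0.97814994  0.04313333 -6.27623732] [1.37853641 1.09899495 0.15385863]
```

View pics/side10z.png

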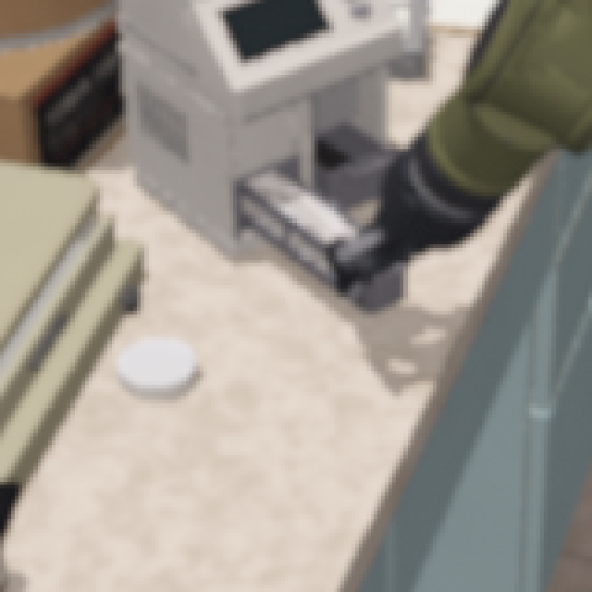

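```bash
python3 -m crank '[{"slide":[0.0033,0,-0.0023],"delta_rot":[0,0,0],"fingers":30},{"slide":[0.0148,0,0.014],"delta_rot":[0,0,0],"fingers":30},{"slide":[0.0263,0,0.0303],"delta_rot":[0,0,0],"fingers":30},{"slide":[0.0378,0,0.0466],"delta_rot":[0,0,0],"fingers":30},{"slide":[0.0378,0,0.0466],"delta_rot":[0,0,0],"fingers":30}]'; python3 - <<'E'
from h import *
o=status.get_obs();print(wp(o['tcp_pos']),o['eef_rot'],o['force'],o['moment'])
E
```

```text
clock: 9.75
tcp_pos: [452.2, -190.4, 39.6]
eef_rot: [0.002, 0.957, -0.854]
force: [1.2, 0.1, -4.6]
finger_gap: 35.1
[-89.09555799  42.07687715  39.59913317] [ 0.0015885   0.95660678 -0.85401201] [ 1.16846572  0.11611953 -4.5863534 ] [1.02709571 0.74296422 0.10534381]
```

```bash
python3 -m crank '[{"slide":[0.0132,0,0.0153],"delta_rot":[0,0,0],"fingers":30},{"slide":[0.0247,0,0.0316],"delta_rot":[0,0,0],"fingers":30},{"slide":[0.0362,0,0.0479],"delta_rot":[0,0,0],"fingers":30},{"slide":[0.0477,0,0.0642],"delta_rot":[0,0,0],"fingers":30},{"slide":[0.0477,0,0.0642],"delta_rot":[0,0,0],"fingers":30},{"slide":[0.0477,0,0.0642],"delta_rot":[0,0,0],"fingers":30}]'; python3 - <<'E'
from h import *
o=status.get_obs();print(wp(o['tcp_pos']),o['eef_rot'],o['force'],o['moment'])
grab('side','side11');grab('wrist','wrist11')
s=cv2.imread('pics/side11.png')
cv2.imwrite('pics/side11z.png',cv2.resize(s[170:330,220:380],None,fx=3.7,fy=3.7,interpolation=3))
E
```

```text
clock: 10.25
tcp_pos: [476.6, -219.7, 37.9]
eef_rot: [-0.001, 0.958, -0.855]
force: [-0.5, 0.4, -1.9]
finger_gap: 35.1
[-51.01808072  41.1906009   37.93620335] [-0.00103955  0.95834432 -0.8554296 ] [-0.48744765  0.41791987 -1.86141023] [ 0.68877944  0.62727748 -0.01462327]
```

View pics/side11z.png

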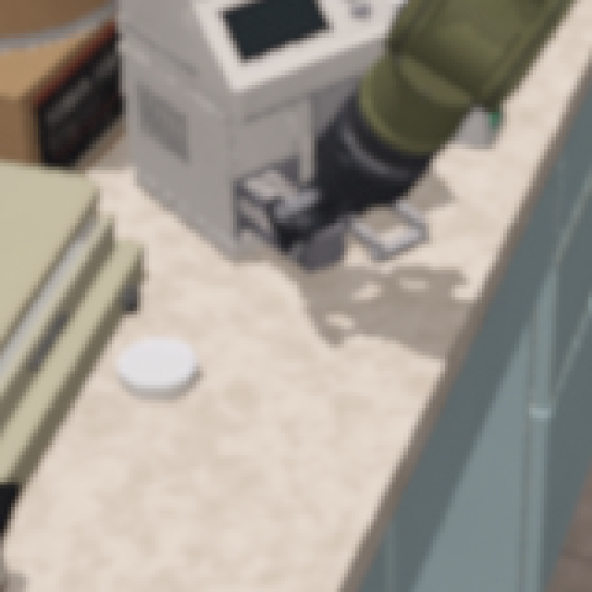

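View pics/wrist11.png

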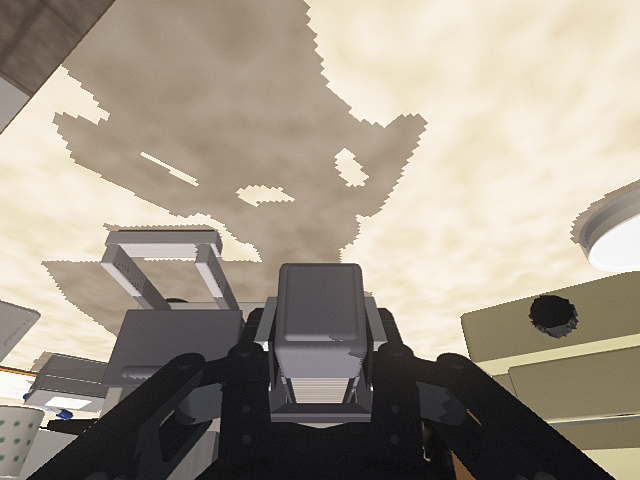

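```bash
python3 -m crank '[{"slide":[0.0119,0,0.0124],"delta_rot":[0,0,0],"fingers":30},{"slide":[0.0205,0,0.0246],"delta_rot":[0,0,0],"fingers":30},{"slide":[0.0228,0,0.0279],"delta_rot":[0,0,0],"fingers":30},{"slide":[0.0228,0,0.0279],"delta_rot":[0,0,0],"fingers":30}]'; python3 - <<'E'
from h import *
o=status.get_obs();print(wp(o['tcp_pos']),o['eef_rot'],o['force'],o['moment'])
E
python3 -m crank '[{"slide":[0.0035,0,0.0049],"delta_rot":[0,0,0],"fingers":30},{"slide":[0.0058,0,0.0082],"delta_rot":[0,0,0],"fingers":30},{"slide":[0.0058,0,0.0082],"delta_rot":[0,0,0],"fingers":30}]'; python3 - <<'E'
from h import *
o=status.get_obs();print(wp(o['tcp_pos']),o['eef_rot'],o['force'],o['moment'])
E
```

```text
clock: 10.68
tcp_pos: [488.9, -233.2, 36.9]
eef_rot: [-0.0, 0.958, -0.854]
force: [0.3, -0.9, -2.3]
finger_gap: 35.2
[-32.72939891  41.57371755  36.86017633] [-3.32078278e-04  9.57669635e-01 -8.54380322e-01] [ 0.31145605 -0.88684755 -2.27771597] [0.68486608 0.60296929 0.00290536]
clock: 10.93
tcp_pos: [491.4, -236.5, 36.5]
eef_rot: [-0.001, 0.959, -0.855]
force: [0.9, 0.3, -1.8]
finger_gap: 34.9
[-28.59509755  41.25245752  36.49088867] [-0.00139837  0.95865685 -0.85481262] [ 0.94323677  0.33650892 -1.84471037] [0.70453042 0.55693575 0.00320149]
```

```bash
python3 -m crank '[{"slide":[0.0023,0,0.0033],"delta_rot":[0,0,0],"fingers":30},{"slide":[0.0046,0,0.0065],"delta_rot":[0,0,0],"fingers":30},{"slide":[0.0046,0,0.0065],"delta_rot":[0,0,0],"fingers":30}]'; python3 - <<'E'
from h import *
o=status.get_obs();print(wp(o['tcp_pos']),o['eef_rot'],o['force'],o['moment'])
E
python3 -m crank '[{"slide":[0.0023,0,0.0033],"delta_rot":[0,0,0],"fingers":30},{"slide":[0.0035,0,0.0049],"delta_rot":[0,0,0],"fingers":30},{"slide":[0.0035,0,0.0049],"delta_rot":[0,0,0],"fingers":30}]'; python3 - <<'E'
from h import *
o=status.get_obs();print(wp(o['tcp_pos']),o['eef_rot'],o['force'],o['moment'])
E
```

```text
clock: 11.18
tcp_pos: [494.1, -239.5, 36.5]
eef_rot: [-0.001, 0.959, -0.855]
force: [0.4, 0.3, -2.0]
finger_gap: 34.9
[-24.57097664  41.308922    36.54596012] [-0.00120854  0.95850637 -0.85463566] [ 0.3803672   0.27002033 -2.02344855] [ 0.72882459  0.61606436 -0.06481933]
clock: 11.43
tcp_pos: [494.7, -240.8, 35.6]
eef_rot: [-0.003, 0.961, -0.855]
force: [-2.7, 3.7, -0.4]
finger_gap: 34.8
[-23.19395914  40.88497041  35.6370612 ] [-0.00283786  0.96122443 -0.85482352] [-2.7487422   3.68879043 -0.43853666] [0.88903071 0.66845763 0.14614509]
```

```bash
python3 -m crank '[{"slide":[0.0023,0,0.0033],"delta_rot":[0,0,0],"fingers":30},{"slide":[0.0035,0,0.0049],"delta_rot":[0,0,0],"fingers":30},{"slide":[0.0035,0,0.0049],"delta_rot":[0,0,0],"fingers":30}]'; python3 - <<'E'
from h import *
o=status.get_obs();print(wp(o['tcp_pos']),o['eef_rot'],o['force'],o['moment'],o['finger_gap'])
grab('wrist','wrist12');grab('side','side12')
E
```

```text
clock: 11.68
tcp_pos: [494.2, -241.2, 34.5]
eef_rot: [-0.004, 0.966, -0.854]
force: [-10.0, 11.6, 5.9]
finger_gap: 35.0
[-23.21926785  40.27534579  34.45103825] [-0.00444995  0.96563453 -0.854182  ] [-10.02847594  11.58002267   5.91017211] [1.35268    0.83068243 0.24098251] 34.987244577010905
```

View pics/wrist12.png

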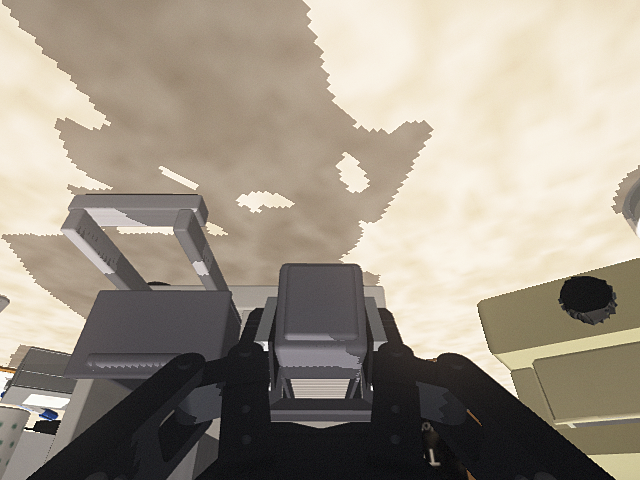

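```bash
python3 -m crank '[{"slide":[0,0,0],"delta_rot":[0,0,0],"fingers":52},{"slide":[0,0,0],"delta_rot":[0,0,0],"fingers":52},{"slide":[0,0,0],"delta_rot":[0,0,0],"fingers":52},{"slide":[0,0,0],"delta_rot":[0,0,0],"fingers":52}]'; python3 - <<'E'
from h import *
o=status.get_obs();print(wp(o['tcp_pos']),o['eef_rot'],o['force'],o['moment'],o['finger_gap'])
grab('wrist','wrist13')
E
```

```text
clock: 12.12
tcp_pos: [498.9, -244.4, 37.2]
eef_rot: [0.0, 0.957, -0.854]
force: [0.1, 0.2, 0.1]
finger_gap: 44.3
[-17.7535828   41.71089452  37.17372093] [ 6.82869686e-05  9.56794075e-01 -8.53812027e-01] [0.08798792 0.24997661 0.07630915] [0.39918033 0.33018515 0.03485357] 44.302619547480035
```

View pics/wrist13.png

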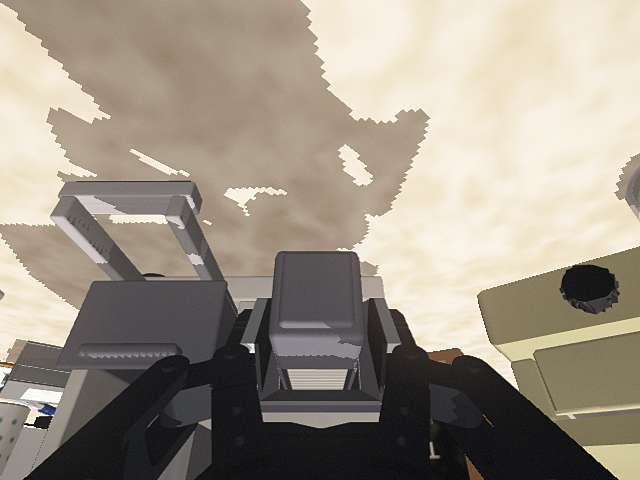

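```bash
python3 -m crank '[{"slide":[-0.02,0,-0.01],"delta_rot":[0,0,0],"fingers":52},{"slide":[-0.06,0,-0.03],"delta_rot":[0,0,0],"fingers":52},{"slide":[-0.12,0,-0.08],"delta_rot":[0,0,0],"fingers":52},{"slide":[-0.18,0,-0.12],"delta_rot":[0,0,0],"fingers":20},{"slide":[-0.18,0,-0.12],"delta_rot":[0,0,0],"fingers":0},{"slide":[-0.18,0,-0.12],"delta_rot":[0,0,0],"fingers":0}]'; python3 - <<'E'
from h import *
o=status.get_obs();print(wp(o['tcp_pos']),o['eef_rot'],o['force'],o['finger_gap'])
c=grab('wrist','wrist14');grab('side','side14')
s=cv2.imread('pics/side14.png')
cv2.imwrite('pics/side14z.png',cv2.resize(s[170:330,220:380],None,fx=3.7,fy=3.7,interpolation=3))
E
```

```text
clock: 12.67
tcp_pos: [430.4, -166.5, 76.3]
eef_rot: [-0.001, 0.958, -0.852]
force: [0.2, -0.1, 0.0]
finger_gap: 8.2
[-121.4233682    41.45636193   76.31860989] [-8.10830147e-04  9.58248144e-01 -8.51583682e-01] [ 0.18694365 -0.06596513  0.04378767] 8.22721723320351
```

View pics/wrist14.png

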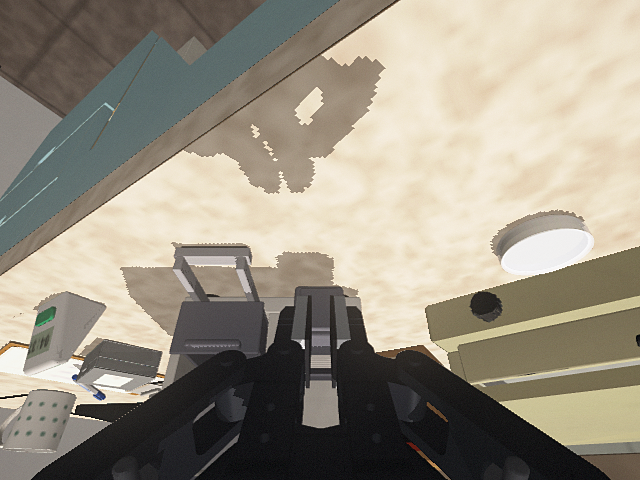

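View pics/side14z.png

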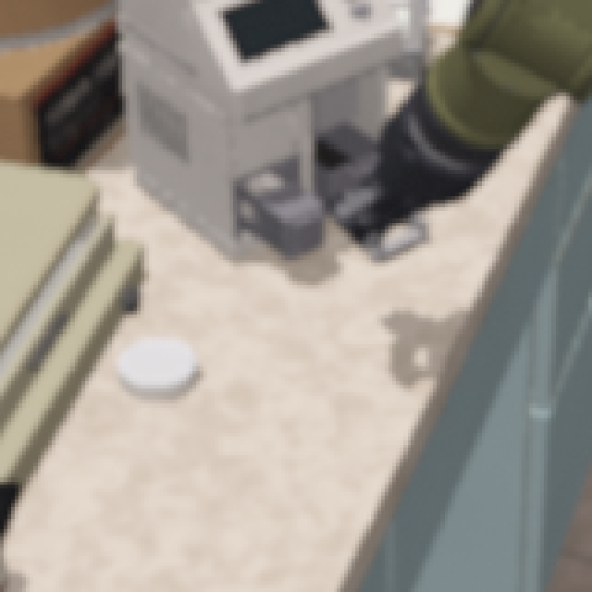

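```bash
python3 -c "
from h import *
move(pw(-100,41.5,38),YAW,35)
move(pw(-70,41.5,38),YAW,35)"
```

```text
slide [0.0849, -0.0014, -0.013] rot [-0.0002, 0.0005, -0.0] rows 2.0
slide [0.1195, -0.0014, 0.036] rot [-0.0002, 0.0005, -0.0] rows 2.0
```

```bash
python3 -m crank '[{"slide":[0.04,-0.001,-0.05],"delta_rot":[0,0,0],"fingers":0},{"slide":[0.085,-0.001,-0.013],"delta_rot":[0,0,0],"fingers":0},{"slide":[0.085,-0.001,-0.013],"delta_rot":[0,0,0],"fingers":0},{"slide":[0.1,-0.001,0.008],"delta_rot":[0,0,0],"fingers":0},{"slide":[0.11,-0.001,0.022],"delta_rot":[0,0,0],"fingers":0},{"slide":[0.1195,-0.001,0.036],"delta_rot":[0,0,0],"fingers":0},{"slide":[0.1195,-0.001,0.036],"delta_rot":[0,0,0],"fingers":0}]'; python3 -c "
from h import *
o=status.get_obs();print(wp(o['tcp_pos']),o['force'],o['finger_gap'])"
python3 -m crank '[{"slide":[0.0023,0,0.0033],"delta_rot":[0,0,0],"fingers":0},{"slide":[0.0046,0,0.0065],"delta_rot":[0,0,0],"fingers":0},{"slide":[0.0046,0,0.0065],"delta_rot":[0,0,0],"fingers":0}]'; python3 -c "
from h import *
o=status.get_obs();print(wp(o['tcp_pos']),o['force'],o['finger_gap'])"
```

```text
clock: 13.35
tcp_pos: [465.7, -206.7, 38.0]
eef_rot: [0.002, 0.956, -0.854]
force: [-0.2, -0.7, 0.4]
finger_gap: 0.5
[-67.92711308  41.50363028  37.97972553] [-0.21856988 -0.73298967  0.4094195 ] 0.47784023882834475
clock: 13.6
tcp_pos: [466.0, -208.2, 37.1]
eef_rot: [-0.001, 0.959, -0.855]
force: [0.6, 0.4, 0.2]
finger_gap: -0.1
[-66.69010044  40.76408134  37.13370394] [0.55371692 0.40154414 0.17532182] -0.0551749129841278
```

```bash
python3 -m crank '[{"slide":[0.0023,0,0.0033],"delta_rot":[0,0,0],"fingers":0},{"slide":[0.0046,0,0.0065],"delta_rot":[0,0,0],"fingers":0},{"slide":[0.0046,0,0.0065],"delta_rot":[0,0,0],"fingers":0}]'; python3 -c "
from h import *
o=status.get_obs();print(wp(o['tcp_pos']),o['force'],o['finger_gap'])"
python3 -m crank '[{"slide":[0.0012,0,0.0016],"delta_rot":[0,0,0],"fingers":0},{"slide":[0.0023,0,0.0033],"delta_rot":[0,0,0],"fingers":0},{"slide":[0.0023,0,0.0033],"delta_rot":[0,0,0],"fingers":0}]'; python3 -c "
from h import *
o=status.get_obs();print(wp(o['tcp_pos']),o['force'],o['finger_gap'])"
```

```text
clock: 13.85
tcp_pos: [468.9, -211.2, 37.2]
eef_rot: [-0.001, 0.958, -0.854]
force: [-0.1, 0.1, 0.1]
finger_gap: -0.2
[-62.46413625  40.99136494  37.17320054] [-0.14337639  0.06473224  0.10915848] -0.16163659123645646
clock: 14.1
tcp_pos: [469.7, -212.5, 36.8]
eef_rot: [-0.002, 0.96, -0.855]
force: [-0.7, 0.6, 0.6]
finger_gap: -0.1
[-61.00718078  40.73967461  36.78780538] [-0.69013186  0.63930782  0.56825515] -0.07651599133778736
```

```bash
python3 -m crank '[{"slide":[0.0012,0,0.0016],"delta_rot":[0,0,0],"fingers":0},{"slide":[0.0035,0,0.0049],"delta_rot":[0,0,0],"fingers":0},{"slide":[0.0035,0,0.0049],"delta_rot":[0,0,0],"fingers":0}]'; python3 -c "
from h import *
o=status.get_obs();print(wp(o['tcp_pos']),o['force'],o['finger_gap'])"
python3 -m crank '[{"slide":[0.0012,0,0.0016],"delta_rot":[0,0,0],"fingers":0},{"slide":[0.0023,0,0.0033],"delta_rot":[0,0,0],"fingers":0},{"slide":[0.0023,0,0.0033],"delta_rot":[0,0,0],"fingers":0}]'; python3 -c "
from h import *
o=status.get_obs();print(wp(o['tcp_pos']),o['force'],o['finger_gap'])"
```

```text
clock: 14.35
tcp_pos: [469.5, -213.0, 35.4]
eef_rot: [-0.003, 0.964, -0.853]
force: [-5.1, 8.4, 5.6]
finger_gap: -0.1
[-60.71492826  40.28623379  35.35928225] [-5.08202142  8.37026902  5.55406049] -0.10310009745186877
clock: 14.6
tcp_pos: [469.4, -213.3, 34.5]
eef_rot: [-0.004, 0.968, -0.852]
force: [-8.8, 14.0, 9.1]
finger_gap: 0.0
[-60.57368954  39.9724298   34.47107741] [-8.77854698 14.02082022  9.14864096] 0.0020990815678415885
```

```bash
python3 -m crank '[{"slide":[0,0,0],"delta_rot":[0,0,0],"fingers":0},{"slide":[0,0,0],"delta_rot":[0,0,0],"fingers":0},{"slide":[-0.023,0,-0.033],"delta_rot":[0,0,0],"fingers":0},{"slide":[-0.069,0,-0.098],"delta_rot":[0,0,0],"fingers":0},{"slide":[-0.24,0,-0.1],"delta_rot":[0,0,0],"fingers":0},{"slide":[-0.24,0,-0.1],"delta_rot":[0,0,0],"fingers":0},{"slide":[-0.24,0,-0.1],"delta_rot":[0,0,0],"fingers":0},{"slide":[-0.24,0,-0.1],"delta_rot":[0,0,0],"fingers":0},{"slide":[-0.24,0,-0.1],"delta_rot":[0,0,0],"fingers":0}]'; python3 - <<'E'
from h import *
o=status.get_obs();print(wp(o['tcp_pos']),o['force'])
c=grab('wrist','wrist15');grab('side','side15');s=grab('scene','scene15')
E
```

```text
clock: 15.35
tcp_pos: [402.5, -133.4, 107.3]
eef_rot: [0.003, 0.957, -0.85]
force: [0.8, 0.2, 0.4]
finger_gap: -0.0
[-164.73853576   42.19272976  107.32925968] [0.84954052 0.17930942 0.36868038]
```

View pics/wrist15.png

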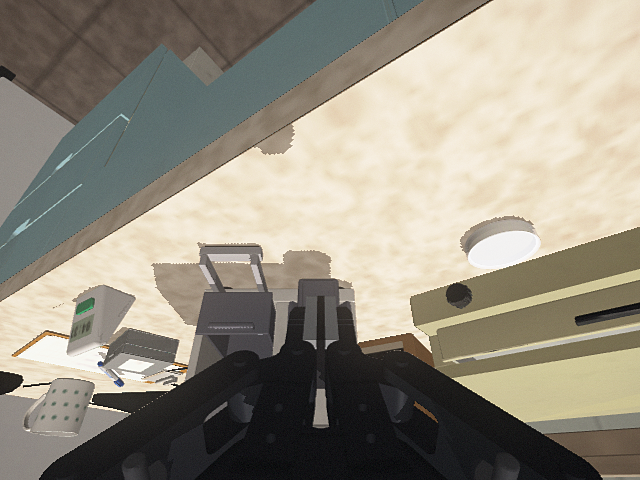

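View pics/side15.png

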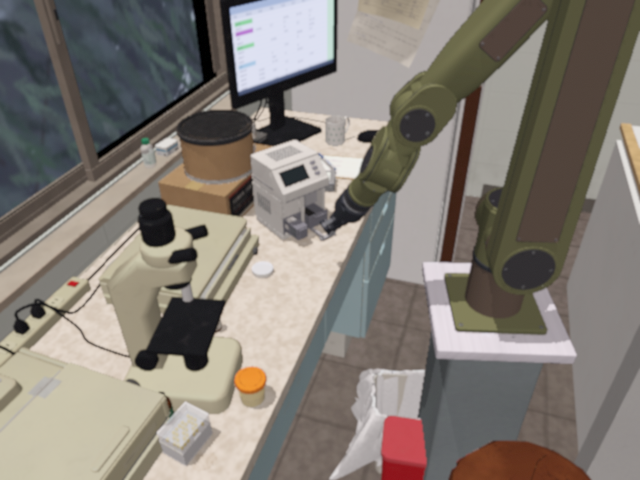

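```bash
python3 - <<'E'
from h import *
P=cloud(load('wrist15'))
S=P[298:316,212:262].reshape(-1,3);print('panel',wp(np.median(S,0)))
T=P[284:289,303:335].reshape(-1,3);print('tail',[wp(t).round(0).tolist() for t in T[::20]])
a=load('side0')['pixels'].astype(int);b=load('side15')['pixels'].astype(int)
for n,(u0,u1,v0,v1) in dict(cup=(230,272,360,410),dish=(248,276,260,278)).items(): print(n,abs(a-b)[v0:v1,u0:u1].mean())
from bench import sign_off
print(sign_off())
E
```

```text
panel [-24.42010476 -35.98341827  39.35871747]
tail [[-54.0, 27.0, 32.0], [-54.0, 44.0, 32.0], [-54.0, 34.0, 33.0], [-55.0, 51.0, 34.0], [-55.0, 41.0, 34.0], [-55.0, 30.0, 35.0], [-54.0, 48.0, 35.0], [-54.0, 37.0, 36.0]]
cup 0.9342857142857143
dish 1.0046296296296295
the job is handed in; nothing more can be done
None
```

The tray is fully in and the magazine is home against the hidden stop. I handed the job in at about 15.4 s of the 53 s allowed; no verdict is reported.

**Tray:** I pushed it in with shut fingers, hand leaning back 35°, until it stopped dead at about 16 N. The last camera depth put its front panel 24.4 mm out of the front plane; 24 mm is fully in.

**Magazine:** I gripped it by the tail block and slid it nose first into the bay until the force rose to about 15 N with no further travel. After releasing it, I pushed the tail face with shut fingers. It gave less than half a millimetre as the force went from about 1 N to 19 N. The last camera depth put its tail about 54–55 mm out of the mouth, inside the 46–62 mm expected for a magazine that is home.

**Bystanders:** the specimen cup and petri dish look unchanged between the first and last side pictures. The timer and slide box were only checked by eye. No contact with any of them was felt.

**Disagreement:** the wrist and side cameras differed by about 2–3 mm sideways. I used a value between the two, and the bay's lead-in covered the difference. During entry the wrist force read about 6 N downwards, so I lowered the magazine 2 mm and it slid in freely.

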